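# Build up a single-speed hub: spacers, sprocket and lockring in order

### The job

Build up the single-speed hub that stands in the timber block: put onto its upright post first the tall spacer from the crowded peg rack, then the smaller of the two sprockets collar up, then the short spacer, and last the lockring collar up, each let go and fully down on the one below before the next. Leave the two tall tubes on the rack and the larger sprocket where they are.

Things in the scene. Friction and masses are not known exactly. Their poses are not given: they have to be found in the camera images.
- hub: Hub upright in a timber block (110 x 110, 40 mm high) fixed to the bench. Round, on one vertical axis, heights above the bench: flange 62 dia (40 to 46), shoulder 48 dia whose top at 52 is the seat, straight splined post 34 dia (52 to 109), conical nose to 18 dia at the top, 117. The parts' bores have 2 mm play all round. Origin: on the axis at bench level; z up, x and y along the block's sides.
- rack: Wooden rack fixed to the bench, 60 (x) by 190 (y), top 20 mm high; pegs 31 dia, 10 high at y = -58, 0, +58. A ring or tube rests on the rack top over each peg; the tall spacer may be on any. Neighbours are only 13 mm apart, so fingers fit only on the sides facing the rack's +x and -x. Origin: centre of its underside (bench level); z up.
- tall_spacer: Tall aluminium spacer ring on the rack: outside diameter 46, bore 38, height 22 mm. About 40 g. Origin: centre of its underside on the bore axis; z up.
- sprocket: The smaller of two steel sprockets, lying on the bench collar up: toothed disc 68 mm over the teeth, 4 mm thick, with a round collar on top, outside diameter 46, 14 mm high (18 mm high in all); bore 38 right through. About 80 g; grip it by the collar. Origin: centre of its underside on the bore axis; z up.
- short_spacer: Short aluminium spacer ring lying on the bench: outside diameter 46, bore 38, height 10 mm. About 20 g. Origin: centre of its underside on the bore axis; z up.
- lockring: Steel lockring lying on the bench, flange down: flange 53 mm diameter, 4 mm thick, with a notched collar on top, outside diameter 44, 12 mm high (16 mm high in all); bore 38. About 35 g; grip it by the collar. Origin: centre of its underside on the bore axis; z up.
- big_sprocket: The larger sprocket, not part of the job: disc 88 mm over the teeth, 4 mm thick, same collar (46 diameter, 14 mm high) and bore. Lies on the bench, stays there. Origin: centre of its underside on the bore axis; z up.
- tube_a: One of two equal tall dark steel tubes standing over pegs of the rack, beside the tall spacer: outside diameter 44, bore 37, 50 mm high. Not part of the job, stays there. Origin: centre of its underside on the bore axis; z up.
- tube_b: One of two equal tall dark steel tubes standing over pegs of the rack, beside the tall spacer: outside diameter 44, bore 37, 50 mm high. Not part of the job, stays there. Origin: centre of its underside on the bore axis; z up.

How it is judged:
On the way, in this order (a step that is already met when the one before it is completed fails the run):
1. the tall spacer is on the freehub, fully down, and let go (z of tall_spacer in the frame of hub between 0.0495 and 0.0545 m and horizontal distance between tall_spacer and hub below 0.004 m and angle between tall_spacer's own z axis and vertical below 0.1 rad and contact force between the fingers and tall_spacer below 0.2 N), for 0.2 s.
2. the smaller sprocket is on the freehub, fully down, and let go (z of sprocket in the frame of hub between 0.0715 and 0.0765 m and horizontal distance between sprocket and hub below 0.004 m and angle between sprocket's own z axis and vertical below 0.1 rad and contact force between the fingers and sprocket below 0.2 N), for 0.2 s.
3. the short spacer is on the freehub, fully down, and let go (z of short_spacer in the frame of hub between 0.0895 and 0.0945 m and horizontal distance between short_spacer and hub below 0.004 m and angle between short_spacer's own z axis and vertical below 0.1 rad and contact force between the fingers and short_spacer below 0.2 N), for 0.2 s.
4. the lockring is on the freehub, fully down, and let go (z of lockring in the frame of hub between 0.0995 and 0.1045 m and horizontal distance between lockring and hub below 0.004 m and angle between lockring's own z axis and vertical below 0.1 rad and contact force between the fingers and lockring below 0.2 N), for 0.2 s.
At the end, for the whole second after the job is handed in: All four parts are on the hub's post, upright (within 0.1 rad), within 4 mm of its axis and fully down: their undersides 52 mm (tall spacer), 74 mm (sprocket), 92 mm (short spacer) and 102 mm (lockring) above the bench, each within 2.5 mm; released and at rest (z of tall_spacer in the frame of hub between 0.0495 and 0.0545 m and horizontal distance between each of tall_spacer, sprocket, short_spacer, lockring and hub below 0.004 m and angle between each of tall_spacer, sprocket, short_spacer, lockring's own z axis and vertical below 0.1 rad and linear speed of each of tall_spacer, sprocket, short_spacer, lockring below 0.02 m/s and z of sprocket in the frame of hub between 0.0715 and 0.0765 m and z of short_spacer in the frame of hub between 0.0895 and 0.0945 m and z of lockring in the frame of hub between 0.0995 and 0.1045 m); the robot touches nothing.
It fails at once if a tall tube of the rack is moved more than 15 mm or tipped over (distance of tube_a from where it was at the start of the episode above 0.015 m or angle between tube_a's own z axis and vertical above 0.5 rad).
It fails at once if a tall tube of the rack is moved more than 15 mm or tipped over (distance of tube_b from where it was at the start of the episode above 0.015 m or angle between tube_b's own z axis and vertical above 0.5 rad).
It fails at once if the larger sprocket is moved more than 15 mm or tipped over (distance of big_sprocket from where it was at the start of the episode above 0.015 m or angle between big_sprocket's own z axis and vertical above 0.5 rad).
It also fails if it takes over 96 s, if anything falls off the work surface, if the arm or the gripper's body presses on something with over 40 N, if the wrist force passes 120 N, or if a joint passes its speed limit or range.

### The arm

A 6-joint arm with a two-finger parallel gripper is mounted at the origin on the work surface. World frame = base frame: x ahead of the robot, y to its left, z up, the work surface at z = 0. Lengths are in m, angles in rad, forces in N, time in s.
With the tool pointing down it reaches from about 0.25 to 0.725 m from the base axis. Payload 4 kg.
Tool frame: the origin (TCP) lies between the finger pads; the fingertips stand 11 mm ahead of it and the grasp point (between the pads) lies 8 mm behind it (tcp_to_tips is the z of the fingertips in the tool frame, in m); z points along the fingers, y is the direction in which the jaws open and shut (so a half turn about z gives the same grasp; the last joint's range is limited). The gripper opens to 85 mm and grips with 20 to 120 N. Pads are 22 mm wide; open, the fingers measure 114 mm over their backs; the gripper's body (76 mm by 85 mm) begins 54 mm behind the grasp point. The pads swing forward as they close: fully open they stand 13 mm farther back than shut.
Start: joints at [-1.206, 0.241, 0.005, 1.335, 0, 1.571], TCP at [0.178, -0.467, 0.242] pointing down, gripper open.
Joint ranges: [-2.72, 2.72], [-1.05, 1.87], [-1.09, 1.28], [-1.99, 2.15], [-1.42, 1.44], [-3.14, 3.14]. Speed limits (rad/s): [2.79, 2.79, 3.14, 3.14, 3.14, 3.14].

### API

Orientations are given as a unit quaternion [x, y, z, w].
In Python, from workcell import * gives the robot as it stands.
- The arm moves only by the tool move_arm, never from a script. Its argument "moves" is a list that holds one entry, the list of rows, each a list of 7 numbers: the shift along the world's x, y, z in units of 500 mm (1.0 is 500 mm), then the turn, a rotation vector about the world's x, y, z in units of 30 degrees (1.0 is 30 degrees), then the closure, from -1 (fully open) to 1 (shut), so that 0 is half open. A call has 1 to 8 rows; each row shifts and turns the pose as measured when the row begins; what a row does not reach is not made up. A row lasts 1/12 s, in which the tool goes at most 41.7 mm and 7.16 degrees, less where a joint would pass 70% of its speed; a pose out of reach is approached as far as the arm can. A call with a number of a shift or a turn outside -1 to 1 is refused whole. A call with a gripper value outside its range is refused whole. The fingers move at their own pace and stop on an object; the grip force is fixed at half the most. Time passes only in rows, so rows that do not move let the fingers close. It gives the time, the measured TCP pose, the force and the opening at its end, in the units of the state.
- get_obs(): the state, without advancing time (a new reading comes with each control period).
- camera(name): name is "scene" or "top" or "wrist"; returns a dict with "pixels" (384x512x3 uint8, red, green, blue), "range_z" (384x512 float32, m along the optical axis (not along the pixel's ray), 0 where there is no reading), "fx", "fy", "cx", "cy" (pixels), "extrinsics" (4x4, takes a point from camera to world coordinates). Camera axes: x right, y down, z forward; pixel columns grow to the right and rows downward; lengths in m; the calibration is good to about 2 mm. The wrist camera is an equidistant fisheye: a pixel r from the principal point sees the ray r / f radians off the axis. A picture is of the moment at which its call begins.
- job_done(): hands the job in, once; it reports no verdict.
The state is a dict: "clock": time; "joint_pos": joint angles; "joint_vel": joint speeds; "tau": joint torques, N m; "eef_pos": TCP position; "tool_rot": TCP orientation; "ft_force": force on the tool from outside, world axes, zero at the start; "ft_torque": the same for the moment, N m; "grip_width": finger opening in m.
Only numpy, scipy, OpenCV 4.12 (cv2) and the standard library are available. Lean on these libraries where they do the work, as an engineer would, in place of code of your own. Each camera call takes 0.05 s, during which the arm holds its last target.

## Working session

There is one attempt and no reset: what is moved stays moved. The work goes in short steps, Python scripts to look and compute and a tool call to move; the robot and the scene stay as the last step left them, time stands still between calls to the robot, and variables do not carry over. Pictures are saved under pics/ and viewed, and the job is handed in when it is done.

Besides the shell and the picture viewer there is one more tool, called by a JSON object that holds its "fn" and its "kwargs". move_arm: Moves the arm, as the interface text tells. Shifts and turns lie within -1 to 1; 1 stands for 500 mm of shift or 30 degrees of turn. Its arguments: {"type":"object","properties":{"moves":{"type":"array","items":{"type":"array","items":{"type":"array","items":{"type":"number"}}}}},"required":["moves"]}

```bash
mkdir -p pics; ls; python3 - <<'E'
from workcell import *
import cv2
print(get_obs())
for n in ["scene","top","wrist"]:
    c=camera(n); cv2.imwrite(f"pics/a_{n}.png",c["pixels"][:,:,::-1])
    print(n,c["fx"],c["fy"],c["cx"],c["cy"],c["extrinsics"].tolist() if hasattr(c["extrinsics"],'tolist') else c["extrinsics"])
E
```

```text
pics
{'clock': 0.0, 'joint_pos': array([-1.20599800e+00,  2.41418134e-01,  3.73400684e-03,  1.33515915e+00,
       -2.43105668e-06,  1.57081906e+00]), 'joint_vel': array([ 0.00021469, -0.00145501, -0.00214313,  0.00206865,  0.00074928,
       -0.00143502]), 'tau': array([ 9.50412104e-04, -3.72319150e+01,  2.52408278e+01,  1.70213613e-02,
        3.44209661e-05,  8.42666736e-06]), 'eef_pos': array([ 0.17816978, -0.4665482 ,  0.24141406]), 'tool_rot': array([ 9.83412887e-01,  1.81378185e-01, -1.86854181e-04, -1.00627324e-03]), 'ft_force': array([0.19150649, 0.29727781, 0.92715519]), 'ft_torque': array([ 0.00329207, -0.0207484 , -0.04394631]), 'grip_width': 0.08532223655202086}
scene 352.8591545597047 352.8591545597047 249.56344208261152 194.24294828080997 [[0.4322104807301808, 0.639826680855218, -0.63546512005993, 1.0035562434983634], [0.9016550521551776, -0.31800753054036107, 0.29306889538582126, -0.198579498930131], [-0.014569394978177217, -0.6996377841322012, -0.7143491469474528, 0.5767035888407379], [0.0, 0.0, 0.0, 1.0]]
top 370.1782672350632 370.1782672350632 257.5544554941633 195.5564961507875 [[-0.014306196194947114, -0.9903550116462706, 0.1378124945625285, 0.4072980839242769], [-0.9998959269223234, 0.014426336168515111, -0.0001270783244437406, -0.009468461852387705], [-0.00186227671929623, -0.1377999699995187, -0.9904583283478172, 0.9957248991903186], [0.0, 0.0, 0.0, 1.0]]
wrist 297.3186396354542 297.3186396354542 257.76289617226945 194.3160994397004 [[0.35650217044288895, -0.8980857494391711, -0.25758142231882886, 0.24258583129470515], [-0.9342933752106265, -0.34311220953448435, -0.09679824743195761, -0.44277678472657167], [-0.0014462043575205485, 0.27516540175437326, -0.9613958134765878, 0.37260626433574867], [0.0, 0.0, 0.0, 1.0]]
```

View pics/a_top.png

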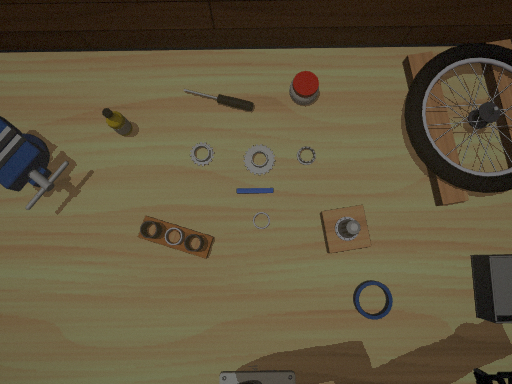

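View pics/a_scene.png

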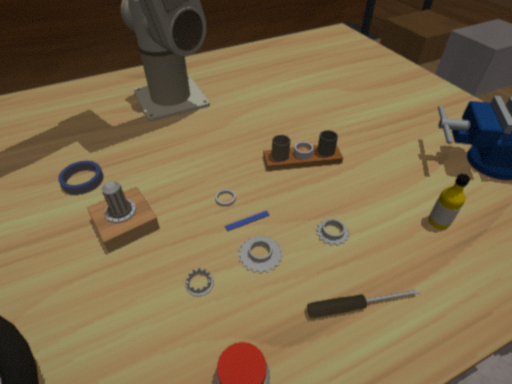

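View pics/a_wrist.png

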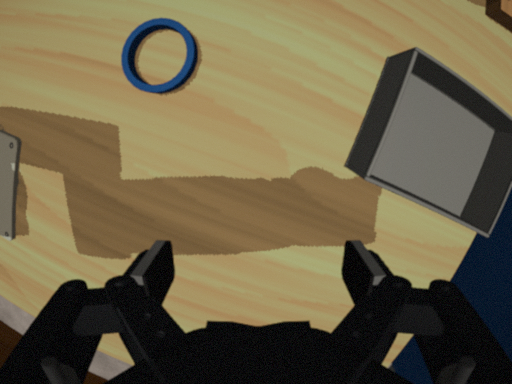

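Top view: the tall spacer sits on the middle peg (174,236) between the tubes (152,229) and (196,243). The small sprocket is at (202,154), the big one at (260,159), the lockring at (306,155), the short spacer at (261,219) and the hub at (347,228).

```bash
cat > h.py <<'E'
from workcell import *
import numpy as np, cv2
from scipy.optimize import least_squares
def cloud(c,fish=False):
    z=c["range_z"].astype(float);h,w=z.shape
    u,v=np.meshgrid(np.arange(w),np.arange(h))
    x=(u-c["cx"])/c["fx"];y=(v-c["cy"])/c["fy"]
    if fish:
        r=np.hypot(x,y);s=np.where(r>1e-9,np.tan(np.minimum(r,1.5))/np.maximum(r,1e-9),1);x=x*s;y=y*s
    P=np.stack([x*z,y*z,z],-1);E=np.asarray(c["extrinsics"])
    W=P@E[:3,:3].T+E[:3,3]; W[z<=0]=np.nan
    return W
def ray(c,px,zp,fish=False):
    px=np.atleast_2d(np.asarray(px,float));E=np.asarray(c["extrinsics"])
    x=(px[:,0]-c["cx"])/c["fx"];y=(px[:,1]-c["cy"])/c["fy"]
    if fish:
        r=np.hypot(x,y);s=np.tan(r)/np.maximum(r,1e-9);x=x*s;y=y*s
    d=np.stack([x,y,np.ones_like(x)],-1)@E[:3,:3].T
    t=(zp-E[2,3])/d[:,2]
    return E[:3,3]+d*t[:,None]
def circ(p,r=None):
    c0=p.mean(0)
    if r is None:
        f=lambda q:np.hypot(p[:,0]-q[0],p[:,1]-q[1])-q[2]; q0=[*c0,.02]
    else:
        f=lambda q:np.hypot(p[:,0]-q[0],p[:,1]-q[1])-r; q0=c0
    s=least_squares(f,q0,loss="soft_l1",f_scale=.001)
    return s.x,np.sqrt(np.mean(s.fun**2))
E
python3 - <<'E'
from h import *
pt={"hub":(347,228),"tall":(174,236),"ta":(152,229),"tb":(196,243),"spr":(202,154),"big":(260,159),"lock":(306,155),"short":(261,219)}
c=camera("top");W=cloud(c)
for n,(u,v) in pt.items():
    R=W[v-25:v+25,u-25:u+25].reshape(-1,3);R=R[~np.isnan(R[:,0])]
    p=ray(c,(u,v),.015)[0]
    R=R[np.hypot(*(R[:,:2]-p[:2]).T)<.05]
    print(n,p.round(3),"z pct",np.percentile(R[:,2],[2,50,90,95,98,100]).round(4))
c=camera("scene")
for n,(u,v) in {"hub":(112,190),"tall":(303,147),"spr":(333,228),"lock":(200,277),"short":(225,197),"big":(260,248)}.items():
    print(n,ray(c,(u,v),.015)[0].round(3))
E
```

```text
hub [ 0.454 -0.245  0.015] z pct [0.0364 0.041  0.1106 0.1145 0.1168 0.1202]
tall [0.439 0.212 0.015] z pct [-0.0036  0.0196  0.0434  0.062   0.0681  0.0729]
ta [0.459 0.271 0.015] z pct [-0.0042  0.0183  0.0573  0.0674  0.069   0.0729]
tb [0.42  0.154 0.015] z pct [-0.0041  0.0187  0.05    0.0674  0.0692  0.0735]
spr [0.66  0.14  0.015] z pct [-0.0043 -0.0002  0.0065  0.0157  0.0171  0.0198]
big [ 0.644 -0.018  0.015] z pct [-0.0038  0.0018  0.0067  0.0157  0.0179  0.0222]
lock [ 0.653 -0.143  0.015] z pct [-0.0045 -0.0004  0.0042  0.0129  0.0158  0.019 ]
short [ 0.481 -0.018  0.015] z pct [-0.0044 -0.0007  0.0024  0.0082  0.0101  0.0131]
hub [ 0.352 -0.242  0.015]
tall [0.412 0.227 0.015]
spr [0.666 0.142 0.015]
lock [ 0.654 -0.14   0.015]
short [ 0.487 -0.021  0.015]
big [ 0.644 -0.013  0.015]
```

{"fn": "move_arm", "kwargs": {"moves": [[[0.06,0.05,0.01,0,0,0.21,-1],[0.06,0.05,0.01,0,0,0.21,-1],[0.06,0.05,0.01,0,0,0.21,-1],[0.06,0.05,0.01,0,0,0.21,-1],[0.06,0.05,0.01,0,0,0.21,-1],[0.06,0.05,0.01,0,0,0.21,-1],[0.06,0.05,0.0,0,0,0.21,-1],[0.06,0.05,0.0,0,0,0.21,-1]]]}}

```text
clock: 0.92
eef_pos: [0.4197, -0.2627, 0.2718]
tool_rot: [0.806, 0.591, -0.002, 0.001]
ft_force: [0.3, -0.9, -0.5]
grip_width: 0.0852
```

```bash
python3 - <<'E'
from h import *
c=camera("wrist"); cv2.imwrite("pics/b_wrist.png",c["pixels"][:,:,::-1])
np.savez("b.npz",**{k:c[k] for k in c})
W=cloud(c,True)
print(np.nanpercentile(W[...,2],[1,5,50,95,99]))
E
```

```text
[-2.50430774e-03 -1.69124861e-03  1.45127985e-04  3.55639433e-01
  3.63240696e-01]
```

View pics/b_wrist.png

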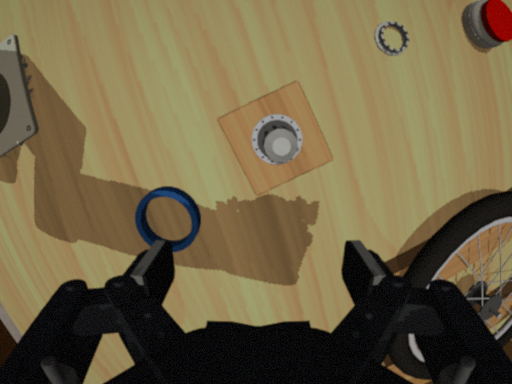

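Hub in the wrist view: flange centre about (277,137), nose top (281,145), and the lockring at top right (392,38).

```bash
python3 - <<'E'
from h import *
c=dict(np.load("b.npz"));W=cloud(c,True)
R=W[70:205,205:345].reshape(-1,3);R=R[~np.isnan(R[:,0])]
t=R[R[:,2]>.114];print("top",t.mean(0),len(t),(t.max(0)+t.min(0))/2,np.ptp(t,axis=0), np.percentile(R[:,2],[99.5,100]))
b=R[(R[:,2]>.034)&(R[:,2]<.047)]
r=cv2.minAreaRect((b[:,:2]*1e4).astype(np.float32));print("block",r,np.median(b[:,2]))
px=c["pixels"][70:205,205:345].astype(int)
# flange grey mask: low saturation vs wood
hsv=cv2.cvtColor(c["pixels"],cv2.COLOR_RGB2HSV)
m=((hsv[...,1]<70)&(hsv[...,2]>110)).astype(np.uint8);mm=np.zeros_like(m);mm[105:170,245:310]=m[105:170,245:310]
cn=max(cv2.findContours(mm,cv2.RETR_EXTERNAL,cv2.CHAIN_APPROX_NONE)[0],key=cv2.contourArea)[:,0]
P=ray(c,cn,.046,True)[:,:2];print("flange",circ(P),len(cn))
top=((hsv[...,1]<60)&(hsv[...,2]>150)).astype(np.uint8)[105:170,245:310]*255
cv2.imwrite("pics/b_m.png",np.hstack([cv2.resize(mm[105:170,245:310]*255,None,fx=5,fy=5),cv2.resize(top,None,fx=5,fy=5)]))
# lockring
R=W[10:65,365:420].reshape(-1,3);R=R[~np.isnan(R[:,0])]
t=R[(R[:,2]>.012)&(R[:,2]<.02)];print("lock",circ(t[:,:2]),len(t),np.median(t[:,2]))
E
```

```text
top [ 0.45092901 -0.23590507  0.11604284] 417 [ 0.45084641 -0.23614286  0.11624293] [0.02316969 0.02272464 0.00447004] [0.11685591 0.11847795]
block ((4508.72119140625, -2362.056884765625), (1102.9429931640625, 1104.0733642578125), 8.226157188415527) 0.03960042589100951
flange (array([ 0.4508535 , -0.2355044 ,  0.03010372]), np.float64(0.001666972391947002)) 163
lock (array([ 0.65387623, -0.14371346,  0.02031075]), np.float64(0.0011602579916556634)) 221 0.0152670548947198
```

View pics/b_m.png

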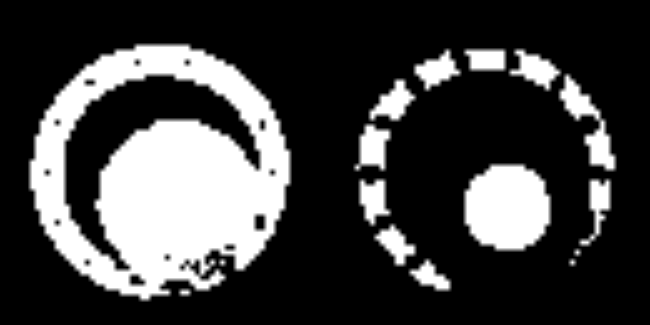

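{"fn": "move_arm", "kwargs": {"moves": [[[0,0.08,0,0,0,0,-1],[0,0.08,0,0,0,0,-1],[0,0.08,0,0,0,0,-1],[0,0.08,0,0,0,0,-1],[0,0.08,0,0,0,0,-1],[0,0.08,0,0,0,0,-1],[0,0.08,0,0,0,0,-1],[0,0.08,0,0,0,0,-1]]]}}

```text
clock: 1.63
eef_pos: [0.4255, 0.0655, 0.2695]
tool_rot: [0.806, 0.593, 0.001, 0.001]
ft_force: [1.0, 0.3, 0.2]
grip_width: 0.0854
```

{"fn": "move_arm", "kwargs": {"moves": [[[0,0.08,-0.02,0,0,0,-1],[0,0.08,-0.02,0,0,0,-1],[0,0.04,-0.02,0,0,0,-1],[0,0,0,0,0,0,-1]]]}}

```text
clock: 1.97
eef_pos: [0.4244, 0.1738, 0.2398]
tool_rot: [0.804, 0.595, 0.004, 0.001]
ft_force: [0.3, -0.1, -0.5]
grip_width: 0.0854
```

```bash
python3 - <<'E'
from h import *
c=camera("wrist"); cv2.imwrite("pics/c_wrist.png",c["pixels"][:,:,::-1])
np.savez("c.npz",**{k:c[k] for k in c})
E
```

```text
(no output)
```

View pics/c_wrist.png

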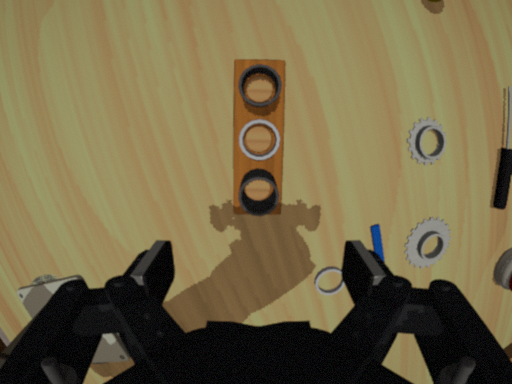

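The middle spacer is at (259,139) between tubes at (260,87) and (259,192). The small sprocket is at (427,141), the big one at (428,242) and the short spacer at (329,280).

```bash
cat >> h.py <<'E'
def meas(c,u,v,w,zlo,zhi,r=None,fish=True):
    W=cloud(c,fish)[max(v-w,0):v+w,max(u-w,0):u+w].reshape(-1,3);W=W[~np.isnan(W[:,0])]
    t=W[(W[:,2]>zlo)&(W[:,2]<zhi)]
    q,e=circ(t[:,:2]);rr=cv2.minEnclosingCircle((t[:,:2]*1e4).astype(np.float32))
    return q.round(4),round(e,4),"enc",np.round(np.array(rr[0])/1e4,4),round(rr[1]/1e4,4),"z",np.median(t[:,2]).round(4),len(t)
E
python3 - <<'E'
from h import *
c=dict(np.load("c.npz"));W=cloud(c,True)
print("tall",meas(c,259,139,22,.037,.05))
print("ta",meas(c,260,85,25,.064,.08))
print("tb",meas(c,259,190,25,.064,.08))
print("spr",meas(c,427,140,22,.0135,.024))
print("short",meas(c,329,280,18,.007,.015))
R=W[50:220,225:295].reshape(-1,3);R=R[~np.isnan(R[:,0])]
b=R[(R[:,2]>.0165)&(R[:,2]<.0235)]
r=cv2.minAreaRect((b[:,:2]*1e4).astype(np.float32));print("rack",r)
# colour-based tall
hsv=cv2.cvtColor(c["pixels"],cv2.COLOR_RGB2HSV)
m=((hsv[...,1]<60)&(hsv[...,2]>110)).astype(np.uint8);mm=np.zeros_like(m);mm[115:163,234:286]=m[115:163,234:286]
cn=max(cv2.findContours(mm,cv2.RETR_EXTERNAL,cv2.CHAIN_APPROX_NONE)[0],key=cv2.contourArea)[:,0]
print("tall col",circ(ray(c,cn,.042,True)[:,:2]),len(cn))
mm[:]=0;mm[110:172,400:455]=m[110:172,400:455]
cn=max(cv2.findContours(mm,cv2.RETR_EXTERNAL,cv2.CHAIN_APPROX_NONE)[0],key=cv2.contourArea)[:,0]
print("spr teeth col",circ(ray(c,cn,.004,True)[:,:2]),cn.min(0),cn.max(0))
E
```

```text
tall (array([0.4375, 0.2102, 0.0208]), np.float64(0.0012), 'enc', array([0.4372, 0.2101]), 0.0231, 'z', np.float64(0.0412), 431)
ta (array([0.4547, 0.2654, 0.0199]), np.float64(0.0011), 'enc', array([0.4547, 0.2656]), 0.022, 'z', np.float64(0.0692), 466)
tb (array([0.4198, 0.1557, 0.0199]), np.float64(0.0011), 'enc', array([0.4196, 0.1551]), 0.0219, 'z', np.float64(0.0692), 445)
spr (array([0.6623, 0.1442, 0.0208]), np.float64(0.0013), 'enc', array([0.6629, 0.1437]), 0.0233, 'z', np.float64(0.0169), 284)
short (array([ 0.4773, -0.0162,  0.0206]), np.float64(0.0012), 'enc', array([ 0.4777, -0.017 ]), 0.0233, 'z', np.float64(0.0094), 198)
rack ((4364.64404296875, 2094.851318359375), (1905.2127685546875, 607.6796264648438), 72.08663177490234)
tall col (array([0.43761836, 0.20998948, 0.02227758]), np.float64(0.0003208707537669795)) 114
spr teeth col (array([0.66270146, 0.14395577, 0.03176831]), np.float64(0.0015235352757572423)) [407 117] [446 165]
```

{"fn": "move_arm", "kwargs": {"moves": [[[0.013,0.036,-0.05,0,0,-0.03,-1],[0.013,0.036,-0.06,0,0,0,-1],[0,0,-0.08,0,0,0,-1],[0,0,-0.08,0,0,0,-1],[0,0,-0.02,0,0,0,-1],[0,0,0,0,0,0,-1]]]}}

```text
clock: 2.52
eef_pos: [0.4424, 0.2052, 0.0959]
tool_rot: [0.811, 0.585, 0.009, 0.005]
ft_force: [-0.1, -0.4, 0.1]
grip_width: 0.0852
```

```bash
cat >> h.py <<'E'
def st(target=None):
    o=get_obs();p=o["eef_pos"];q=o["tool_rot"]
    from scipy.spatial.transform import Rotation as R
    M=R.from_quat(q).as_matrix()
    print("t",round(o["clock"],2),"p",p.round(4),"yaw_y",np.degrees(np.arctan2(M[1,1],M[0,1])).round(2),"tilt(z axis)",M[:,2].round(4),"w",round(o["grip_width"],4),"F",o["ft_force"].round(1))
    # rotvec to make z point straight down
    print("untilt rotvec/30deg",(np.cross(M[:,2],[0,0,-1])/np.radians(30)).round(3))
    if target is not None: print("shift units",((np.array(target)-p)/.5).round(4))
E
python3 -c "
from h import *
st([.4375,.210,.034])"
```

```text
t 2.52 p [0.4424 0.2052 0.0959] yaw_y -18.37 tilt(z axis) [ 0.0206  0.0031 -0.9998] w 0.0852 F [-0.1 -0.4  0.1]
untilt rotvec/30deg [-0.006  0.039  0.   ]
shift units [-0.0098  0.0097 -0.1239]
```

{"fn": "move_arm", "kwargs": {"moves": [[[-0.01,0.01,-0.03,-0.006,0.039,0,-1],[0,0,0,0,0,0,-1]]]}}

```text
clock: 2.68
eef_pos: [0.4377, 0.2074, 0.0813]
tool_rot: [0.812, 0.583, -0.001, 0.0]
ft_force: [-0.6, 1.0, 0.1]
grip_width: 0.0851
```

```bash
python3 -c "
from h import *
st([.4375,.210,.034])
c=camera('wrist'); cv2.imwrite('pics/d_wrist.png',c['pixels'][:,:,::-1])
print(meas(c,257,250,80,.037,.047))"
```

```text
t 2.68 p [0.4377 0.2074 0.0813] yaw_y -18.62 tilt(z axis) [-0.0015 -0.0015 -1.    ] w 0.0851 F [-0.6  1.   0.1]
untilt rotvec/30deg [ 0.003 -0.003  0.   ]
shift units [-0.0004  0.0052 -0.0945]
(array([0.4339, 0.2006, 0.0281]), np.float64(0.017), 'enc', array([0.4305, 0.1837]), 0.0503, 'z', np.float64(0.0414), 2303)
```

View pics/d_wrist.png

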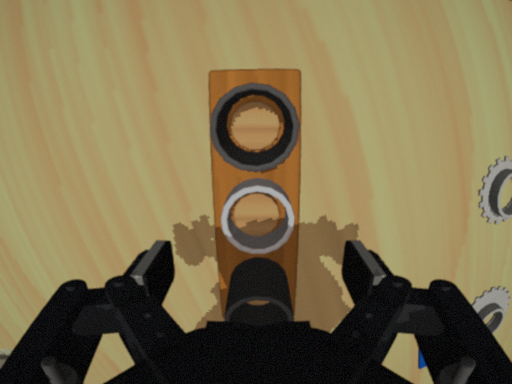

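```bash
python3 -c "
from h import *
c=camera('wrist')
hsv=cv2.cvtColor(c['pixels'],cv2.COLOR_RGB2HSV)
m=((hsv[...,1]<60)&(hsv[...,2]>130)).astype(np.uint8);mm=np.zeros_like(m);mm[170:258,215:300]=m[170:258,215:300]
cn=max(cv2.findContours(mm,cv2.RETR_EXTERNAL,cv2.CHAIN_APPROX_NONE)[0],key=cv2.contourArea)[:,0]
print(cn.min(0),cn.max(0),circ(ray(c,cn,.042,True)[:,:2]))
W=cloud(c,True)[170:258,215:300];t=W[mm[170:258,215:300]>0];t=t[abs(t[:,2]-.0415)<.003];print(circ(t[:,:2]),len(t))
st([.4375,.210,.033])
"
```

```text
[219 186] [291 237] (array([0.43791151, 0.21053226, 0.02083018]), np.float64(0.001560837632909457))
(array([0.43784656, 0.21033246, 0.0206053 ]), np.float64(0.0010091903007392595)) 773
t 2.78 p [0.4402 0.2082 0.0839] yaw_y -18.62 tilt(z axis) [ 4.8e-03  7.0e-04 -1.0e+00] w 0.086 F [0.3 0.7 0.8]
untilt rotvec/30deg [-0.001  0.009  0.   ]
shift units [-0.0053  0.0036 -0.1018]
```

{"fn": "move_arm", "kwargs": {"moves": [[[-0.003,0.004,-0.05,0,0,0.02,-1],[0,0,-0.03,0,0,0,-1],[0,0,0,0,0,0,-1],[0,0,0,0,0,0,-1]]]}}

```text
clock: 3.12
eef_pos: [0.4461, 0.2107, 0.0515]
tool_rot: [0.81, 0.586, 0.011, 0.003]
ft_force: [0.1, -0.2, -0.7]
grip_width: 0.0857
```

```bash
cat >> h.py <<'E'
def avg(target=None,n=4,name="wrist"):
    P=[];
    for i in range(n):
        P.append(get_obs()["eef_pos"]); 
        if i<n-1: camera(name)
    P=np.array(P);print("avg",P.mean(0).round(4),"std",P.std(0).round(4))
    if target is not None: print("avg shift units",((np.array(target)-P.mean(0))/.5).round(4))
    st()
E
python3 -c "
from h import *
avg([.4377,.210,.034])"
```

```text
avg [0.4463 0.2109 0.0517] std [0.0001 0.0001 0.0001]
avg shift units [-0.0171 -0.0019 -0.0354]
t 3.27 p [0.4463 0.2111 0.0517] yaw_y -18.19 tilt(z axis) [ 0.0217  0.0076 -0.9997] w 0.0853 F [ 0.3 -0.8 -0.8]
untilt rotvec/30deg [-0.014  0.041  0.   ]
```

{"fn": "move_arm", "kwargs": {"moves": [[[-0.017,-0.002,-0.015,-0.014,0.041,0.01,-1]]]}}

```text
clock: 3.35
eef_pos: [0.4399, 0.2109, 0.0464]
tool_rot: [0.809, 0.588, 0.003, 0.0]
ft_force: [-0.2, -0.2, 0.4]
grip_width: 0.0853
```

```bash
python3 -c "
from h import *
avg([.4377,.210,.034])"
```

```text
avg [0.4377 0.2102 0.0447] std [0.0013 0.0004 0.001 ]
avg shift units [-0.     -0.0004 -0.0214]
t 3.5 p [0.4372 0.21   0.0441] yaw_y -17.87 tilt(z axis) [-9.e-04 -2.e-04 -1.e+00] w 0.0854 F [ 0.9 -0.1 -0.8]
untilt rotvec/30deg [ 0.    -0.002  0.   ]
```

{"fn": "move_arm", "kwargs": {"moves": [[[0.001,0,-0.02,0,0,0,-1]]]}}

```text
clock: 3.58
eef_pos: [0.439, 0.2108, 0.0353]
tool_rot: [0.808, 0.589, 0.001, 0.0]
ft_force: [1.5, 0.4, -0.1]
grip_width: 0.0855
```

```bash
python3 -c "
from h import *
avg([.4377,.210,.034])
c=camera('wrist'); cv2.imwrite('pics/e_wrist.png',c['pixels'][:,:,::-1])"
```

```text
avg [0.4375 0.21   0.0334] std [0.0009 0.0005 0.0011]
avg shift units [0.0004 0.     0.0012]
t 3.73 p [0.4368 0.2096 0.033 ] yaw_y -17.86 tilt(z axis) [-0.003  -0.0012 -1.    ] w 0.0857 F [ 0.2 -0.5 -0.6]
untilt rotvec/30deg [ 0.002 -0.006  0.   ]
```

View pics/e_wrist.png

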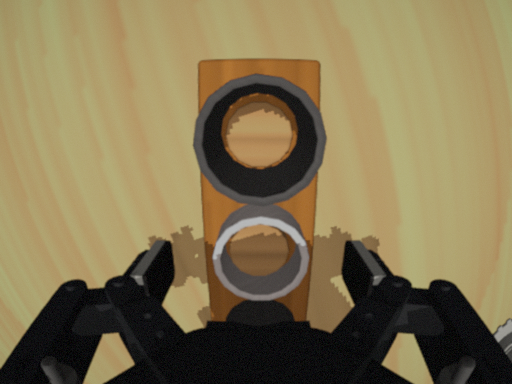

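The spacer (260,255) lies centred between the pads, so I'm closing.

{"fn": "move_arm", "kwargs": {"moves": [[[0,0,0,0,0,0,1],[0,0,0,0,0,0,1],[0,0,0,0,0,0,1],[0,0,0,0,0,0,1],[0,0,0,0,0,0,1],[0,0,0,0,0,0,1]]]}}

```text
clock: 4.28
eef_pos: [0.4377, 0.21, 0.0342]
tool_rot: [0.808, 0.589, -0.001, -0.0]
ft_force: [-0.6, -0.2, -0.5]
grip_width: 0.0435
```

```bash
python3 -c "
from h import *
avg()
c=camera('wrist'); cv2.imwrite('pics/f_wrist.png',c['pixels'][:,:,::-1])"
```

```text
avg [0.4377 0.21   0.0341] std [0.0001 0.     0.0001]
t 4.43 p [0.4376 0.21   0.034 ] yaw_y -17.86 tilt(z axis) [-1.7e-03 -7.0e-04 -1.0e+00] w 0.0433 F [-0.  -0.2 -0.9]
untilt rotvec/30deg [ 0.001 -0.003  0.   ]
```

View pics/f_wrist.png

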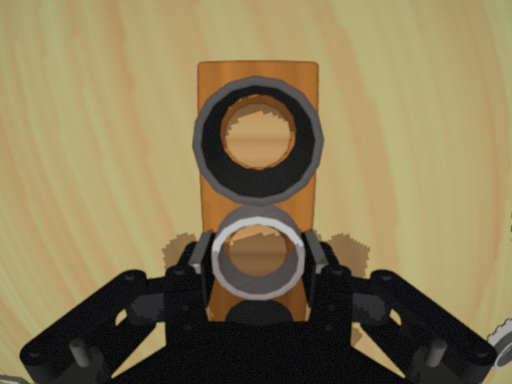

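{"fn": "move_arm", "kwargs": {"moves": [[[0,0,0.02,0,0,0,1]]]}}

```text
clock: 4.57
eef_pos: [0.436, 0.2092, 0.0427]
tool_rot: [0.808, 0.589, -0.003, -0.001]
ft_force: [-1.0, 0.3, -0.3]
grip_width: 0.0434
```

```bash
python3 -c "
from h import *
avg([.4377,.21,.08])"
```

```text
avg [0.4376 0.21   0.0446] std [0.001  0.0005 0.0011]
avg shift units [0.0002 0.     0.0708]
t 4.72 p [0.4383 0.2104 0.045 ] yaw_y -17.86 tilt(z axis) [ 2.e-04  2.e-04 -1.e+00] w 0.0435 F [0.1 0.8 0.4]
untilt rotvec/30deg [-0.  0.  0.]
```

{"fn": "move_arm", "kwargs": {"moves": [[[0,0,0.03,0,0,0,1]]]}}

```text
clock: 4.8
eef_pos: [0.4365, 0.2094, 0.0581]
tool_rot: [0.808, 0.589, -0.002, -0.0]
ft_force: [-0.4, -0.1, -1.4]
grip_width: 0.0438
```

```bash
python3 -c "
from h import *
avg([.4377,.21,.08])
c=camera('wrist'); cv2.imwrite('pics/g_wrist.png',c['pixels'][:,:,::-1])"
```

```text
avg [0.4387 0.2105 0.0607] std [0.0013 0.0006 0.0016]
avg shift units [-0.0021 -0.001   0.0386]
t 4.95 p [0.4395 0.2109 0.0609] yaw_y -17.86 tilt(z axis) [ 0.003   0.0016 -1.    ] w 0.0436 F [ 0.3  1.1 -0.3]
untilt rotvec/30deg [-0.003  0.006  0.   ]
```

View pics/g_wrist.png

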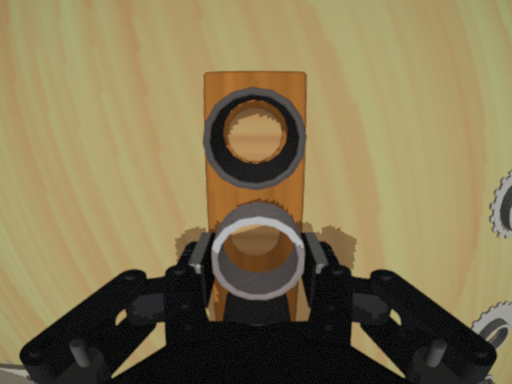

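Spacer is in the fingers and clear of the peg. Next I raise it and carry it to the hub.

{"fn": "move_arm", "kwargs": {"moves": [[[0,0,0.04,0,0,0,1],[0,0,0.06,0,0,0,1],[0,0,0.07,0,0,0,1],[0,0,0.07,0,0,0,1],[0,-0.06,0.02,0,0,0,1],[0,-0.08,0,0,0,0,1],[0,-0.08,0,0,0,0,1],[0,-0.08,0,0,0,0,1]]]}}

```text
clock: 5.67
eef_pos: [0.4356, 0.0609, 0.1898]
tool_rot: [0.804, 0.595, -0.002, -0.0]
ft_force: [0.1, -0.8, -0.6]
grip_width: 0.0435
```

{"fn": "move_arm", "kwargs": {"moves": [[[0,-0.08,0,0,0,0,1],[0,-0.08,0,0,0,0,1],[0,-0.08,0,0,0,0,1],[0,-0.08,0,0,0,0,1],[0,-0.08,0,0,0,0,1],[0,-0.08,0,0,0,0,1],[0,-0.04,0,0,0,0,1]]]}}

```text
clock: 6.25
eef_pos: [0.4314, -0.213, 0.1859]
tool_rot: [0.804, 0.595, -0.003, -0.001]
ft_force: [0.3, -0.1, -0.8]
grip_width: 0.0432
```

```bash
python3 -c "
from h import *
avg([.451,-.236,.155])
c=camera('wrist'); cv2.imwrite('pics/i_wrist.png',c['pixels'][:,:,::-1])"
```

```text
avg [ 0.4314 -0.2127  0.1857] std [0.0001 0.0017 0.0001]
avg shift units [ 0.0393 -0.0466 -0.0614]
t 6.4 p [ 0.4313 -0.2104  0.1856] yaw_y -16.98 tilt(z axis) [-6.2e-03  4.0e-04 -1.0e+00] w 0.0438 F [ 0.1  1.1 -1.1]
untilt rotvec/30deg [-0.001 -0.012 -0.   ]
```

View pics/i_wrist.png

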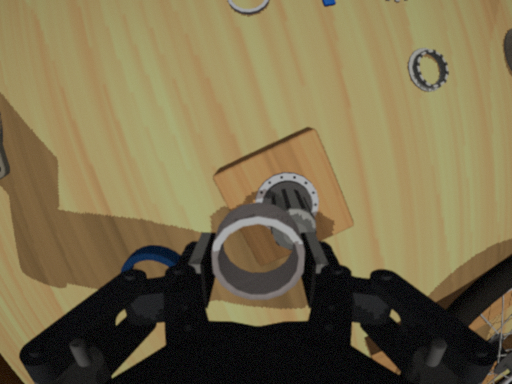

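{"fn": "move_arm", "kwargs": {"moves": [[[0.04,-0.051,-0.02,-0.001,-0.012,-0.03,1]]]}}

```text
clock: 6.53
eef_pos: [0.4495, -0.2311, 0.1768]
tool_rot: [0.807, 0.591, 0.0, -0.002]
ft_force: [0.3, 0.7, -0.3]
grip_width: 0.0437
```

```bash
cat >> h.py <<'E'
def held(c,ztop,box=(190,305,205,312),smax=60,vmin=130):
    hsv=cv2.cvtColor(c['pixels'],cv2.COLOR_RGB2HSV)
    W=cloud(c,True);a,b,l,r=box
    t=W[a:b,l:r];s=hsv[a:b,l:r]
    t=t[(abs(t[...,2]-ztop)<.003)&(s[...,2]>vmin)&(s[...,1]<smax)]
    return circ(t[:,:2]),len(t),np.median(t[:,2])
E
python3 -c "
from h import *
avg([.451,-.236,.155],n=5)
c=camera('wrist'); p=get_obs()['eef_pos'];print(p);print(held(c,p[2]+.008))
cv2.imwrite('pics/j_wrist.png',c['pixels'][:,:,::-1])"
```

```text
avg [ 0.4518 -0.234   0.1746] std [0.0015 0.0019 0.0012]
avg shift units [-0.0015 -0.004  -0.0393]
t 6.73 p [ 0.4511 -0.2333  0.1748] yaw_y -17.67 tilt(z axis) [-0.0021  0.0017 -1.    ] w 0.0431 F [-0.7  0.  -1. ]
untilt rotvec/30deg [-0.003 -0.004 -0.   ]
[ 0.4509768  -0.2330967   0.17527408]
((array([ 0.45077514, -0.23273092,  0.02096517]), np.float64(0.0010201021956264772)), 797, np.float64(0.182471458076956))
```

View pics/j_wrist.png

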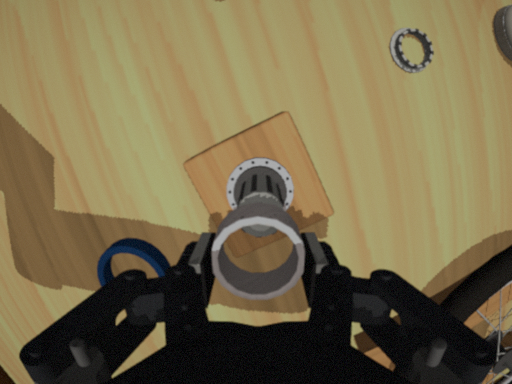

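{"fn": "move_arm", "kwargs": {"moves": [[[-0.001,-0.006,-0.03,-0.003,-0.004,0,1]]]}}

```text
clock: 6.87
eef_pos: [0.4523, -0.2355, 0.163]
tool_rot: [0.807, 0.591, 0.002, 0.003]
ft_force: [0.7, -1.3, -0.6]
grip_width: 0.0434
```

```bash
python3 -c "
from h import *
avg([.451,-.236,.14],n=5)"
```

```text
avg [ 0.4501 -0.2347  0.1602] std [0.0012 0.0004 0.0015]
avg shift units [ 0.0018 -0.0025 -0.0404]
t 7.07 p [ 0.45   -0.2349  0.1605] yaw_y -17.58 tilt(z axis) [-3.e-04  5.e-04 -1.e+00] w 0.0434 F [ 0.5 -0.5 -0.7]
untilt rotvec/30deg [-0.001 -0.001 -0.   ]
```

{"fn": "move_arm", "kwargs": {"moves": [[[0.002,-0.0025,-0.03,0,0,0,1]]]}}

```text
clock: 7.15
eef_pos: [0.453, -0.2365, 0.1488]
tool_rot: [0.807, 0.591, 0.001, 0.003]
ft_force: [-0.2, -0.1, 0.0]
grip_width: 0.0436
```

```bash
python3 -c "
from h import *
avg([.451,-.236,.125],n=5)"
```

```text
avg [ 0.4511 -0.2357  0.1461] std [0.001  0.0004 0.0015]
avg shift units [-0.0002 -0.0005 -0.0421]
t 7.35 p [ 0.4509 -0.2358  0.1461] yaw_y -17.56 tilt(z axis) [-5.e-04  6.e-04 -1.e+00] w 0.0436 F [-0.4  0.5 -0.3]
untilt rotvec/30deg [-0.001 -0.001 -0.   ]
```

```bash
python3 -c "
from h import *
c=camera('wrist');W=cloud(c,True)
cv2.imwrite('pics/k_wrist.png',c['pixels'][:,:,::-1])
p=get_obs()['eef_pos'];print(p,held(c,p[2]+.008))
t=W[200:300,215:300].reshape(-1,3);t=t[abs(t[:,2]-.1165)<.002];print('nose',np.median(t,axis=0),len(t),(t.max(0)+t.min(0))/2)
"
```

```text
[ 0.45121746 -0.23605721  0.1463846 ] ((array([ 0.45076263, -0.23491436,  0.02059486]), np.float64(0.001027667045831442)), 814, np.float64(0.15375029019743822))
nose [ 0.45015103 -0.23764666  0.11644738] 650 [ 0.45064523 -0.23838995  0.11641776]
```

View pics/k_wrist.png

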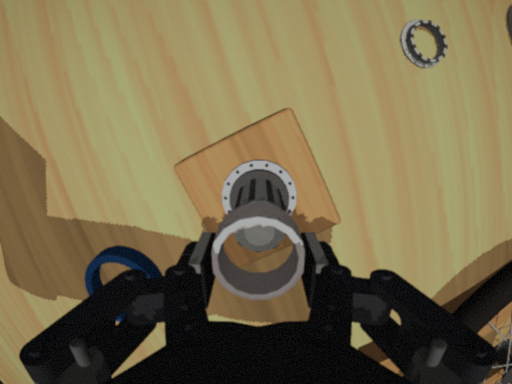

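```bash
python3 -c "
from h import *
c=camera('wrist');W=cloud(c,True)
hsv=cv2.cvtColor(c['pixels'],cv2.COLOR_RGB2HSV)
m=((hsv[...,1]<70)&(hsv[...,2]>110)).astype(np.uint8);mm=np.zeros_like(m);mm[155:198,215:305]=m[155:198,215:305]
cn=max(cv2.findContours(mm,cv2.RETR_EXTERNAL,cv2.CHAIN_APPROX_NONE)[0],key=cv2.contourArea)[:,0]
P=ray(c,cn,.046,True)[:,:2]; d=np.hypot(P[:,0]-.451,P[:,1]+.236); k=(d>.0285)&(d<.034)&(cn[:,1]<195); print('flange',circ(P[k]),circ(P[k],.031),k.sum())
R=W[100:200,170:345].reshape(-1,3);b=R[abs(R[:,2]-.0395)<.003]
r=cv2.minAreaRect((b[:,:2]*1e4).astype(np.float32));print(r)
t=W[200:300,215:300].reshape(-1,3);t=t[abs(t[:,2]-.1165)<.002];print('nose',t.min(0),t.max(0))
"
```

```text
flange (array([ 0.45122471, -0.23551607,  0.03037875]), np.float64(0.00025452802297176497)) (array([ 0.45099633, -0.23626332]), np.float64(0.00035640874443057465)) 102
((4493.20947265625, -2241.615966796875), (1097.2952880859375, 862.5037231445312), 8.605538368225098)
nose [ 0.43964923 -0.24648304  0.11450107] [ 0.4616828  -0.23003146  0.11841003]
```

{"fn": "move_arm", "kwargs": {"moves": [[[0,-0.001,-0.04,0,0,0,1]]]}}

```text
clock: 7.53
eef_pos: [0.4544, -0.2382, 0.1305]
tool_rot: [0.807, 0.591, 0.002, 0.004]
ft_force: [0.6, -0.2, -0.5]
grip_width: 0.0439
```

```bash
python3 -c "
from h import *
avg([.4512,-.2365,.105],n=5)"
```

```text
avg [ 0.4515 -0.2368  0.1267] std [0.0015 0.0007 0.002 ]
avg shift units [-0.0006  0.0006 -0.0434]
t 7.73 p [ 0.4511 -0.2366  0.1267] yaw_y -17.57 tilt(z axis) [-0.e+00  4.e-04 -1.e+00] w 0.0437 F [-0.  -0.8 -0.9]
untilt rotvec/30deg [-0.001 -0.    -0.   ]
```

{"fn": "move_arm", "kwargs": {"moves": [[[0,0,-0.025,0,0,0,1]]]}}

```text
clock: 7.82
eef_pos: [0.4531, -0.2377, 0.1171]
tool_rot: [0.807, 0.591, 0.001, 0.002]
ft_force: [-0.1, -0.5, -0.7]
grip_width: 0.0436
```

```bash
python3 -c "
from h import *
avg([.4512,-.2365,.0665],n=4)"
```

```text
avg [ 0.4514 -0.2368  0.1148] std [0.001  0.0005 0.0014]
avg shift units [-0.0004  0.0006 -0.0966]
t 7.97 p [ 0.4508 -0.2365  0.1144] yaw_y -17.58 tilt(z axis) [-8.e-04  8.e-04 -1.e+00] w 0.0438 F [-0.2 -0.  -0.4]
untilt rotvec/30deg [-0.002 -0.002 -0.   ]
```

{"fn": "move_arm", "kwargs": {"moves": [[[0,0,-0.025,0,0,0,1]]]}}

```text
clock: 8.05
eef_pos: [0.4528, -0.2375, 0.1047]
tool_rot: [0.807, 0.591, 0.001, 0.002]
ft_force: [0.2, -0.1, -0.3]
grip_width: 0.0436
```

```bash
python3 -c "
from h import *
avg([.4512,-.2365,.0665],n=4)"
```

```text
avg [ 0.451  -0.2366  0.1025] std [0.001  0.0005 0.0013]
avg shift units [ 0.0003  0.0002 -0.072 ]
t 8.2 p [ 0.4504 -0.2363  0.1022] yaw_y -17.58 tilt(z axis) [-0.0018  0.0013 -1.    ] w 0.0437 F [ 1.  -0.2 -0.6]
untilt rotvec/30deg [-0.003 -0.003 -0.   ]
```

No contact forces and it is on the post, so I keep going down.

{"fn": "move_arm", "kwargs": {"moves": [[[0.001,0,-0.025,0,0,0,1]]]}}

```text
clock: 8.28
eef_pos: [0.4529, -0.2373, 0.0924]
tool_rot: [0.807, 0.591, 0.001, 0.001]
ft_force: [0.0, -0.6, -0.5]
grip_width: 0.0437
```

```bash
python3 -c "
from h import *
avg([.4512,-.2365,.0665],n=4)"
```

```text
avg [ 0.4512 -0.2364  0.0902] std [0.001  0.0005 0.0013]
avg shift units [-0.     -0.0002 -0.0473]
t 8.43 p [ 0.4506 -0.2361  0.0898] yaw_y -17.58 tilt(z axis) [-0.0027  0.0018 -1.    ] w 0.0438 F [0.7 0.7 0.4]
untilt rotvec/30deg [-0.003 -0.005 -0.   ]
```

{"fn": "move_arm", "kwargs": {"moves": [[[0.001,0,-0.025,0,0,0,1]]]}}

```text
clock: 8.52
eef_pos: [0.453, -0.2371, 0.08]
tool_rot: [0.807, 0.591, 0.001, 0.001]
ft_force: [0.8, -1.2, -0.5]
grip_width: 0.0433
```

```bash
python3 -c "
from h import *
avg([.4512,-.2365,.0665],n=4)"
```

```text
avg [ 0.4513 -0.2362  0.0778] std [0.001  0.0005 0.0013]
avg shift units [-0.0003 -0.0006 -0.0227]
t 8.67 p [ 0.4507 -0.2359  0.0775] yaw_y -17.58 tilt(z axis) [-0.0038  0.0024 -1.    ] w 0.0434 F [ 0.   0.8 -1.4]
untilt rotvec/30deg [-0.005 -0.007 -0.   ]
```

{"fn": "move_arm", "kwargs": {"moves": [[[0.001,-0.001,-0.02,-0.005,-0.007,0,1]]]}}

```text
clock: 8.75
eef_pos: [0.4529, -0.2372, 0.0698]
tool_rot: [0.807, 0.591, 0.001, 0.002]
ft_force: [-0.9, -1.1, 0.8]
grip_width: 0.0436
```

```bash
python3 -c "
from h import *
avg([.4512,-.2365,.0665],n=5)"
```

```text
avg [ 0.4514 -0.2365  0.0681] std [0.0008 0.0004 0.0009]
avg shift units [-0.0004  0.     -0.0032]
t 8.95 p [ 0.4513 -0.2364  0.0681] yaw_y -17.58 tilt(z axis) [-0.e+00 -3.e-04 -1.e+00] w 0.0434 F [-1.3  0.6 -0.6]
untilt rotvec/30deg [ 0. -0.  0.]
```

{"fn": "move_arm", "kwargs": {"moves": [[[0,0,-0.004,0,0,0,1]]]}}

```text
clock: 9.03
eef_pos: [0.4518, -0.2367, 0.0671]
tool_rot: [0.807, 0.591, 0.0, 0.001]
ft_force: [-0.2, 0.3, -0.3]
grip_width: 0.0436
```

```bash
python3 -c "
from h import *
avg(n=4)"
```

```text
avg [ 0.4516 -0.2366  0.0667] std [0.0002 0.0001 0.0002]
t 9.18 p [ 0.4514 -0.2365  0.0665] yaw_y -17.58 tilt(z axis) [ 3.e-04 -5.e-04 -1.e+00] w 0.0439 F [-0.   0.6  0.7]
untilt rotvec/30deg [0.001 0.001 0.   ]
```

{"fn": "move_arm", "kwargs": {"moves": [[[0,0,0,0,0,0,-1],[0,0,0,0,0,0,-1],[0,0,0,0,0,0,-1],[0,0,0,0,0,0,-1],[0,0,0,0,0,0,-1],[0,0,0,0,0,0,-1]]]}}

```text
clock: 9.68
eef_pos: [0.4522, -0.2369, 0.0676]
tool_rot: [0.807, 0.591, 0.0, 0.001]
ft_force: [0.1, -0.4, 0.3]
grip_width: 0.0856
```

```bash
python3 -c "
from h import *
avg(n=3)
c=camera('wrist');W=cloud(c,True)
cv2.imwrite('pics/l_wrist.png',c['pixels'][:,:,::-1])
print(held(c,.074))"
```

```text
avg [ 0.4521 -0.2369  0.0676] std [0. 0. 0.]
t 9.78 p [ 0.4521 -0.2369  0.0676] yaw_y -17.58 tilt(z axis) [ 0.002  -0.0013 -1.    ] w 0.0855 F [0.4 0.5 0. ]
untilt rotvec/30deg [0.002 0.004 0.   ]
((array([ 0.45109917, -0.23610852,  0.02110242]), np.float64(0.0009816793016581755)), 795, np.float64(0.07349425853317865))
```

View pics/l_wrist.png

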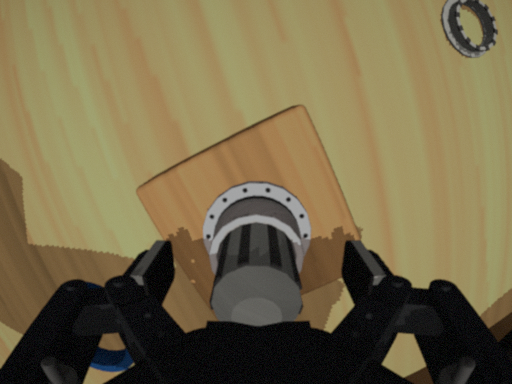

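The spacer is down: top at 73.5 mm (expected 74), centred at (0.4511,-0.2361). Now the sprocket.

{"fn": "move_arm", "kwargs": {"moves": [[[0,0,0.04,0,0,0,-1],[0,0,0.06,0,0,0,-1],[0,0,0.07,0,0,0,-1],[0,0,0.07,0,0,0,-1],[0.02,0.05,0.02,0,0,0,-1],[0.04,0.07,0,0,0,0,-1],[0.04,0.07,0,0,0,0,-1],[0.04,0.07,0,0,0,0,-1]]]}}

```text
clock: 10.5
eef_pos: [0.5185, -0.108, 0.2037]
tool_rot: [0.812, 0.584, -0.0, 0.0]
ft_force: [0.5, -0.5, 0.4]
grip_width: 0.0854
```

{"fn": "move_arm", "kwargs": {"moves": [[[0.04,0.07,0,0,0,0,-1],[0.04,0.07,0,0,0,0,-1],[0.04,0.07,0,0,0,0,-1],[0.04,0.07,0,0,0,0,-1],[0.04,0.07,0,0,0,0,-1],[0.04,0.07,0,0,0,0,-1],[0.02,0.06,0,0,0,0,-1],[0.0,0.0,0,0,0,0,-1]]]}}

```text
clock: 11.17
eef_pos: [0.6539, 0.1496, 0.2033]
tool_rot: [0.81, 0.587, 0.002, 0.001]
ft_force: [0.0, -0.5, -0.5]
grip_width: 0.0852
```

```bash
python3 -c "
from h import *
avg([.6625,.144,.15],n=3)
c=camera('wrist');np.savez('m.npz',**c)
cv2.imwrite('pics/m_wrist.png',c['pixels'][:,:,::-1])"
```

```text
avg [0.6532 0.1473 0.2033] std [0.0005 0.0019 0.0001]
avg shift units [ 0.0186 -0.0066 -0.1066]
t 11.27 p [0.6526 0.145  0.2034] yaw_y -18.38 tilt(z axis) [ 0.0026 -0.002  -1.    ] w 0.0851 F [ 0.3 -0.3 -0.3]
untilt rotvec/30deg [0.004 0.005 0.   ]
```

View pics/m_wrist.png

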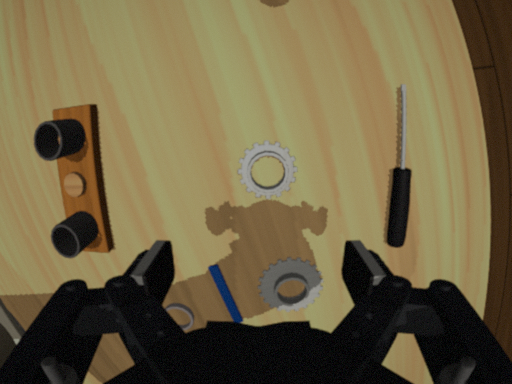

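```bash
python3 -c "
from h import *
c=dict(np.load('m.npz'))
print(meas(c,267,169,32,.0140,.022))
W=cloud(c,True)
R=W[135:205,230:305].reshape(-1,3);t=R[(R[:,2]>.0025)&(R[:,2]<.022)];d=np.hypot(t[:,0]-.6625,t[:,1]-.144);t=t[d<.038]
print('disc',cv2.minEnclosingCircle((t[:,:2]*1e4).astype(np.float32)))
hsv=cv2.cvtColor(c['pixels'],cv2.COLOR_RGB2HSV)
m=((hsv[...,1]<60)&(hsv[...,2]>110)).astype(np.uint8);mm=np.zeros_like(m);mm[135:205,230:305]=m[135:205,230:305]
cn=max(cv2.findContours(mm,cv2.RETR_EXTERNAL,cv2.CHAIN_APPROX_NONE)[0],key=cv2.contourArea)[:,0]
print('teeth',circ(ray(c,cn,.004,True)[:,:2]),cn.min(0),cn.max(0))
"
```

```text
(array([0.6634, 0.1443, 0.0208]), np.float64(0.0012), 'enc', array([0.6633, 0.1441]), 0.023, 'z', np.float64(0.0173), 458)
disc ((6632.2783203125, 1441.2113037109375), 340.73211669921875)
teeth (array([0.66355822, 0.1443524 , 0.03166887]), np.float64(0.0015503651721793987)) [238 140] [297 198]
```

{"fn": "move_arm", "kwargs": {"moves": [[[0.02,-0.001,-0.06,0.004,0.005,0,-1],[0,0,-0.07,0,0,0,-1],[0,0,-0.07,0,0,0,-1],[0,0,-0.05,0,0,0,-1]]]}}

```text
clock: 11.65
eef_pos: [0.6669, 0.1369, 0.087]
tool_rot: [0.814, 0.581, 0.009, 0.005]
ft_force: [-1.0, 0.8, -1.8]
grip_width: 0.0853
```

```bash
python3 -c "
from h import *
avg([.6634,.1443,.018],n=4)"
```

```text
avg [0.6651 0.1365 0.0849] std [0.0013 0.0005 0.0024]
avg shift units [-0.0033  0.0156 -0.1337]
t 11.8 p [0.6658 0.137  0.0871] yaw_y -18.93 tilt(z axis) [ 0.0159  0.0016 -0.9999] w 0.0851 F [0.4 0.2 0. ]
untilt rotvec/30deg [-0.003  0.03   0.   ]
```

{"fn": "move_arm", "kwargs": {"moves": [[[-0.004,0.015,-0.06,-0.003,0.03,0.03,-1]]]}}

```text
clock: 11.88
eef_pos: [0.6698, 0.1434, 0.0664]
tool_rot: [0.81, 0.586, 0.007, 0.003]
ft_force: [1.9, 0.2, 2.1]
grip_width: 0.0853
```

```bash
python3 -c "
from h import *
avg([.6634,.1443,.018],n=5)"
```

```text
avg [0.6648 0.1438 0.059 ] std [0.0026 0.0003 0.0039]
avg shift units [-0.0027  0.001  -0.0819]
t 12.08 p [0.6644 0.144  0.059 ] yaw_y -18.07 tilt(z axis) [ 1.6e-03  2.0e-04 -1.0e+00] w 0.0856 F [-0.8  0.3  0.7]
untilt rotvec/30deg [-0.     0.003  0.   ]
```

{"fn": "move_arm", "kwargs": {"moves": [[[-0.002,0.001,-0.05,0,0.003,0,-1]]]}}

```text
clock: 12.17
eef_pos: [0.6691, 0.1452, 0.0423]
tool_rot: [0.81, 0.587, 0.007, 0.003]
ft_force: [2.1, 0.4, 0.4]
grip_width: 0.0854
```

```bash
python3 -c "
from h import *
avg([.6634,.1443,.018],n=5)"
```

```text
avg [0.6647 0.1444 0.0363] std [0.0023 0.0004 0.0031]
avg shift units [-0.0026 -0.0002 -0.0366]
t 12.37 p [0.6638 0.1443 0.0357] yaw_y -18.09 tilt(z axis) [ 1.2e-03  4.0e-04 -1.0e+00] w 0.0853 F [ 0.5 -0.8 -0.4]
untilt rotvec/30deg [-0.001  0.002  0.   ]
```

{"fn": "move_arm", "kwargs": {"moves": [[[-0.001,0,-0.035,0,0.002,0,-1]]]}}

```text
clock: 12.45
eef_pos: [0.6673, 0.145, 0.0241]
tool_rot: [0.81, 0.587, 0.005, 0.002]
ft_force: [1.3, 0.8, -0.2]
grip_width: 0.0857
```

```bash
python3 -c "
from h import *
avg([.6634,.1443,.018],n=5)
c=camera('wrist');cv2.imwrite('pics/n_wrist.png',c['pixels'][:,:,::-1]);print(held(c,.018))"
```

```text
avg [0.6642 0.1444 0.0199] std [0.0016 0.0003 0.0021]
avg shift units [-0.0016 -0.0002 -0.0038]
t 12.65 p [0.6636 0.1443 0.0194] yaw_y -18.1 tilt(z axis) [ 7.e-04  5.e-04 -1.e+00] w 0.0853 F [-0.4 -0.5  0.5]
untilt rotvec/30deg [-0.001  0.001  0.   ]
((array([0.66359354, 0.14386696, 0.02092457]), np.float64(0.0009212508004400698)), 676, np.float64(0.017566731522666884))
```

View pics/n_wrist.png

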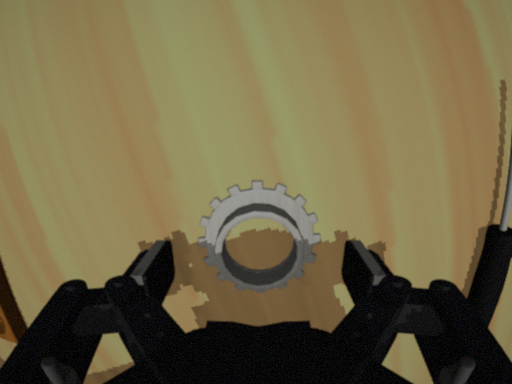

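{"fn": "move_arm", "kwargs": {"moves": [[[0,0,-0.004,0,0,0,-1],[0,0,0,0,0,0,1],[0,0,0,0,0,0,1],[0,0,0,0,0,0,1],[0,0,0,0,0,0,1],[0,0,0,0,0,0,1],[0,0,0,0,0,0,1],[0,0,0,0,0,0,1]]]}}

```text
clock: 13.37
eef_pos: [0.6665, 0.1451, 0.0228]
tool_rot: [0.809, 0.587, 0.004, 0.002]
ft_force: [0.7, 0.3, -0.7]
grip_width: 0.0421
```

```bash
python3 -c "
from h import *
avg(n=3)
c=camera('wrist');cv2.imwrite('pics/o_wrist.png',c['pixels'][:,:,::-1]);print(held(c,.018))"
```

```text
avg [0.6664 0.1451 0.0227] std [0.0001 0.     0.0001]
t 13.47 p [0.6664 0.1451 0.0225] yaw_y -18.08 tilt(z axis) [ 0.0078  0.002  -1.    ] w 0.0422 F [ 0.7  0.4 -0.6]
untilt rotvec/30deg [-0.004  0.015  0.   ]
((array([0.66552981, 0.14385851, 0.0205189 ]), np.float64(0.0009811447976197322)), 632, np.float64(0.017775782891439593))
```

View pics/o_wrist.png

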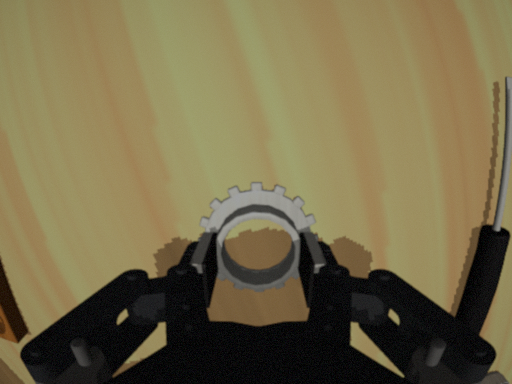

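{"fn": "move_arm", "kwargs": {"moves": [[[0,0,0,0,0,0,-1],[0,0,0,0,0,0,-1],[0,0,0,0,0,0,-1],[0,0,0,0,0,0,-1],[-0.005,-0.002,-0.011,-0.004,0.015,0,-1]]]}}

```text
clock: 13.93
eef_pos: [0.665, 0.1443, 0.0181]
tool_rot: [0.809, 0.587, 0.001, 0.001]
ft_force: [0.3, 0.5, 0.5]
grip_width: 0.0855
```

```bash
python3 -c "
from h import *
avg([.6635,.1442,.0175],n=5)"
```

```text
avg [0.6636 0.1439 0.0164] std [0.0007 0.0002 0.0009]
avg shift units [-0.0003  0.0005  0.0022]
t 14.13 p [0.6635 0.1439 0.0163] yaw_y -18.09 tilt(z axis) [-1.3e-03 -4.0e-04 -1.0e+00] w 0.0854 F [ 0.4 -0.3  0.5]
untilt rotvec/30deg [ 0.001 -0.003  0.   ]
```

{"fn": "move_arm", "kwargs": {"moves": [[[0,0,0.001,0,0,0,1],[0,0,0,0,0,0,1],[0,0,0,0,0,0,1],[0,0,0,0,0,0,1],[0,0,0,0,0,0,1],[0,0,0,0,0,0,1]]]}}

```text
clock: 14.63
eef_pos: [0.6645, 0.144, 0.0182]
tool_rot: [0.809, 0.587, 0.0, 0.0]
ft_force: [0.2, -0.6, -0.8]
grip_width: 0.0427
```

```bash
python3 -c "
from h import *
avg(n=3)
c=camera('wrist');print(held(c,.018))"
```

```text
avg [0.6644 0.144  0.0181] std [0.0001 0.     0.0001]
t 14.73 p [0.6643 0.144  0.0179] yaw_y -18.09 tilt(z axis) [ 5.e-04 -1.e-04 -1.e+00] w 0.043 F [-0.8 -0.5 -1.2]
untilt rotvec/30deg [0.    0.001 0.   ]
((array([0.66399549, 0.14442129, 0.02083704]), np.float64(0.0009465709671716949)), 695, np.float64(0.017968700415440797))
```

{"fn": "move_arm", "kwargs": {"moves": [[[0,0,0.02,0,0,0,1],[0,0,0.04,0,0,0,1],[0,0,0.06,0,0,0,1],[0,0,0.07,0,0,0,1],[0,0,0.07,0,0,0,1],[0,0,0.06,0,0,0,1],[-0.02,-0.04,0.03,0,0,0,1],[-0.035,-0.065,0.01,0,0,0,1]]]}}

```text
clock: 15.45
eef_pos: [0.6317, 0.0951, 0.2024]
tool_rot: [0.807, 0.59, -0.004, -0.003]
ft_force: [0.7, -1.2, -0.6]
grip_width: 0.0428
```

{"fn": "move_arm", "kwargs": {"moves": [[[-0.04,-0.07,0,0,0,0,1],[-0.04,-0.07,0,0,0,0,1],[-0.04,-0.07,0,0,0,0,1],[-0.04,-0.07,0,0,0,0,1],[-0.04,-0.07,0,0,0,0,1],[-0.04,-0.07,0,0,0,0,1],[-0.04,-0.07,0,0,0,0,1]]]}}

```text
clock: 16.03
eef_pos: [0.488, -0.1549, 0.2129]
tool_rot: [0.804, 0.594, 0.003, 0.003]
ft_force: [-0.2, 0.1, 0.1]
grip_width: 0.0428
```

```bash
python3 -c "
from h import *
avg([.451,-.236,.18],n=4)
c=camera('wrist');cv2.imwrite('pics/p_wrist.png',c['pixels'][:,:,::-1])"
```

```text
avg [ 0.4865 -0.1576  0.2131] std [0.0016 0.0024 0.0001]
avg shift units [-0.0709 -0.1568 -0.0661]
t 16.18 p [ 0.4878 -0.1561  0.2131] yaw_y -17.46 tilt(z axis) [ 0.0077 -0.0014 -1.    ] w 0.0426 F [ 0.4  0.4 -1. ]
untilt rotvec/30deg [0.003 0.015 0.   ]
```

View pics/p_wrist.png

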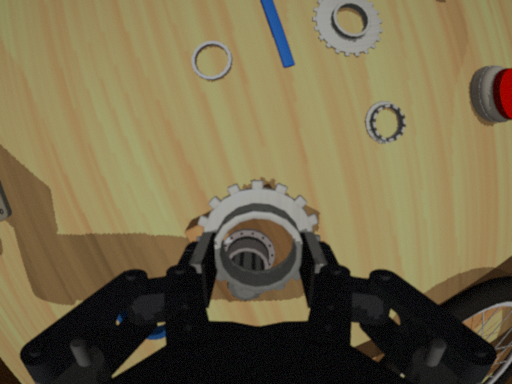

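{"fn": "move_arm", "kwargs": {"moves": [[[-0.037,-0.07,0,0.003,0.015,0,1],[-0.03,-0.07,-0.01,0,0,0,1]]]}}

```text
clock: 16.4
eef_pos: [0.4595, -0.2193, 0.2096]
tool_rot: [0.801, 0.598, 0.003, 0.001]
ft_force: [-0.3, -0.6, -0.8]
grip_width: 0.0428
```

```bash
python3 -c "
from h import *
avg([.451,-.236,.17],n=5)"
```

```text
avg [ 0.4582 -0.2213  0.2085] std [0.001  0.002  0.0006]
avg shift units [-0.0143 -0.0294 -0.0771]
t 16.6 p [ 0.4588 -0.2197  0.2084] yaw_y -16.81 tilt(z axis) [ 0.0039  0.0045 -1.    ] w 0.0429 F [ 1.   0.4 -1.7]
untilt rotvec/30deg [-0.009  0.007  0.   ]
```

{"fn": "move_arm", "kwargs": {"moves": [[[-0.015,-0.034,-0.04,-0.009,0.007,-0.03,1]]]}}

```text
clock: 16.68
eef_pos: [0.4555, -0.235, 0.192]
tool_rot: [0.806, 0.592, 0.003, 0.003]
ft_force: [1.4, -0.8, 0.1]
grip_width: 0.0428
```

```bash
python3 -c "
from h import *
avg([.451,-.236,.17],n=6)"
```

```text
avg [ 0.452  -0.2355  0.1881] std [0.0016 0.0007 0.002 ]
avg shift units [-0.0021 -0.0011 -0.0361]
t 16.93 p [ 0.4522 -0.2353  0.1887] yaw_y -17.58 tilt(z axis) [ 5.e-04  3.e-04 -1.e+00] w 0.0426 F [ 1.1  0.5 -0.5]
untilt rotvec/30deg [-0.001  0.001  0.   ]
```

{"fn": "move_arm", "kwargs": {"moves": [[[-0.002,-0.0015,-0.04,0,0,0,1]]]}}

```text
clock: 17.02
eef_pos: [0.4549, -0.2363, 0.1728]
tool_rot: [0.806, 0.592, 0.003, 0.004]
ft_force: [0.6, -0.2, -0.7]
grip_width: 0.0429
```

```bash
python3 -c "
from h import *
avg([.451,-.236,.150],n=5)
c=camera('wrist');cv2.imwrite('pics/q_wrist.png',c['pixels'][:,:,::-1])
p=get_obs()['eef_pos'];print(p);q=held(c,p[2]);print(q,'off',q[0][0][:2]-p[:2])"
```

```text
avg [ 0.452  -0.2351  0.1689] std [0.0015 0.0007 0.0021]
avg shift units [-0.0019 -0.0019 -0.0379]
t 17.22 p [ 0.4514 -0.2352  0.1691] yaw_y -17.5 tilt(z axis) [ 1.e-04  8.e-04 -1.e+00] w 0.043 F [-0.1 -0.2 -0.2]
untilt rotvec/30deg [-0.002  0.     0.   ]
[ 0.45178637 -0.23560314  0.16954313]
((array([ 0.45125343, -0.23460756,  0.02073838]), np.float64(0.0009832131314972557)), 726, np.float64(0.16924467760488188)) off [-0.00053294  0.00099558]
```

View pics/q_wrist.png

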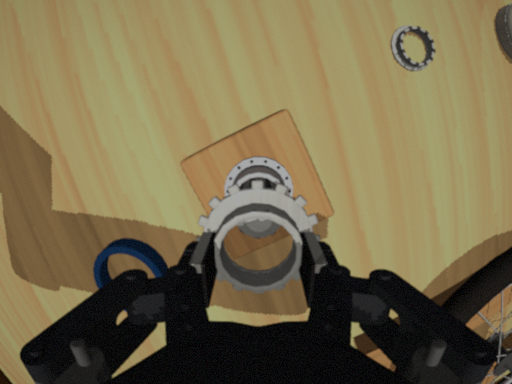

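{"fn": "move_arm", "kwargs": {"moves": [[[-0.001,-0.002,-0.04,-0.002,0,0,1]]]}}

```text
clock: 17.35
eef_pos: [0.4547, -0.2378, 0.154]
tool_rot: [0.806, 0.591, 0.002, 0.005]
ft_force: [0.4, 0.5, -2.0]
grip_width: 0.0429
```

```bash
python3 -c "
from h import *
avg([.4512,-.2365,.093],n=5)"
```

```text
avg [ 0.4518 -0.2365  0.1501] std [0.0015 0.0007 0.002 ]
avg shift units [-1.100e-03  1.000e-04 -1.142e-01]
t 17.55 p [ 0.4513 -0.2364  0.1501] yaw_y -17.51 tilt(z axis) [ 9.e-04 -6.e-04 -1.e+00] w 0.043 F [ 0.6 -1.  -1.5]
untilt rotvec/30deg [0.001 0.002 0.   ]
```

{"fn": "move_arm", "kwargs": {"moves": [[[0,-0.001,-0.03,0,0,0,1]]]}}

```text
clock: 17.63
eef_pos: [0.4537, -0.2381, 0.1386]
tool_rot: [0.806, 0.591, 0.002, 0.004]
ft_force: [-0.0, -1.0, -0.3]
grip_width: 0.0432
```

```bash
python3 -c "
from h import *
avg([.4512,-.2365,.093],n=5)"
```

```text
avg [ 0.4517 -0.2371  0.1358] std [0.0011 0.0005 0.0015]
avg shift units [-0.0009  0.0012 -0.0856]
t 17.83 p [ 0.4513 -0.237   0.1358] yaw_y -17.52 tilt(z axis) [ 1.e-03 -6.e-04 -1.e+00] w 0.0432 F [-0.4 -0.7 -0.8]
untilt rotvec/30deg [0.001 0.002 0.   ]
```

Sprocket underside is at about 117.5 mm, just above the nose. Continuing in small steps.

{"fn": "move_arm", "kwargs": {"moves": [[[0,0.001,-0.025,0,0.002,0,1]]]}}

```text
clock: 17.92
eef_pos: [0.4534, -0.2376, 0.1263]
tool_rot: [0.807, 0.591, 0.001, 0.003]
ft_force: [-0.7, -0.5, -0.5]
grip_width: 0.0428
```

```bash
python3 -c "
from h import *
avg([.4512,-.2365,.093],n=5)"
```

```text
avg [ 0.4517 -0.2367  0.124 ] std [0.0009 0.0005 0.0012]
avg shift units [-0.001   0.0003 -0.062 ]
t 18.12 p [ 0.4514 -0.2365  0.1239] yaw_y -17.52 tilt(z axis) [ 1.e-04 -7.e-04 -1.e+00] w 0.0426 F [-0.3 -0.1 -1.8]
untilt rotvec/30deg [0.001 0.    0.   ]
```

{"fn": "move_arm", "kwargs": {"moves": [[[0,0,-0.025,0,0,0,1]]]}}

```text
clock: 18.2
eef_pos: [0.4533, -0.2375, 0.1143]
tool_rot: [0.807, 0.591, 0.001, 0.003]
ft_force: [-0.7, 0.3, 1.1]
grip_width: 0.0431
```

```bash
python3 -c "
from h import *
avg([.4512,-.2365,.093],n=5)"
```

```text
avg [ 0.4516 -0.2367  0.1119] std [0.0009 0.0005 0.0012]
avg shift units [-0.0008  0.0003 -0.0379]
t 18.4 p [ 0.4515 -0.2366  0.1119] yaw_y -17.52 tilt(z axis) [ 2.e-04 -7.e-04 -1.e+00] w 0.0429 F [-0.7  0.4 -0.1]
untilt rotvec/30deg [0.001 0.    0.   ]
```

{"fn": "move_arm", "kwargs": {"moves": [[[0,0,-0.025,0,0,0,1]]]}}

```text
clock: 18.48
eef_pos: [0.4532, -0.2375, 0.1021]
tool_rot: [0.807, 0.591, 0.001, 0.003]
ft_force: [-0.1, 0.0, -0.5]
grip_width: 0.043
```

```bash
python3 -c "
from h import *
avg([.4512,-.2365,.093],n=5)"
```

```text
avg [ 0.4516 -0.2367  0.0999] std [0.0008 0.0005 0.0012]
avg shift units [-0.0009  0.0003 -0.0137]
t 18.68 p [ 0.4516 -0.2366  0.0999] yaw_y -17.52 tilt(z axis) [ 3.e-04 -7.e-04 -1.e+00] w 0.043 F [ 0.2 -0.1 -1.1]
untilt rotvec/30deg [0.001 0.001 0.   ]
```

{"fn": "move_arm", "kwargs": {"moves": [[[0,0,-0.014,0,0,0,1]]]}}

```text
clock: 18.77
eef_pos: [0.453, -0.2373, 0.0945]
tool_rot: [0.807, 0.591, 0.001, 0.002]
ft_force: [0.7, -0.2, -0.5]
grip_width: 0.0431
```

```bash
python3 -c "
from h import *
avg([.4512,-.2365,.092],n=5)"
```

```text
avg [ 0.4518 -0.2367  0.093 ] std [0.0006 0.0003 0.0008]
avg shift units [-0.0013  0.0004 -0.0021]
t 18.97 p [ 0.4515 -0.2366  0.0929] yaw_y -17.52 tilt(z axis) [ 0.e+00 -6.e-04 -1.e+00] w 0.043 F [0.5 0.2 0.2]
untilt rotvec/30deg [0.001 0.    0.   ]
```

{"fn": "move_arm", "kwargs": {"moves": [[[0,0,-0.002,0,0,0,1],[0,0,0,0,0,0,-1],[0,0,0,0,0,0,-1],[0,0,0,0,0,0,-1],[0,0,0,0,0,0,-1],[0,0,0,0,0,0,-1],[0,0,0,0,0,0,-1]]]}}

```text
clock: 19.55
eef_pos: [0.4527, -0.2371, 0.0933]
tool_rot: [0.807, 0.591, 0.001, 0.002]
ft_force: [0.3, -0.6, 0.8]
grip_width: 0.0855
```

```bash
python3 -c "
from h import *
avg(n=3)
c=camera('wrist');cv2.imwrite('pics/r_wrist.png',c['pixels'][:,:,::-1])
print(held(c,.092))"
```

```text
avg [ 0.4527 -0.2371  0.0932] std [0. 0. 0.]
t 19.65 p [ 0.4526 -0.2371  0.0932] yaw_y -17.52 tilt(z axis) [ 0.0027 -0.0019 -1.    ] w 0.0853 F [ 0.4  0.  -0.3]
untilt rotvec/30deg [0.004 0.005 0.   ]
((array([ 0.45135245, -0.23604407,  0.02091711]), np.float64(0.000881731006105637)), 683, np.float64(0.0915182456814124))
```

View pics/r_wrist.png

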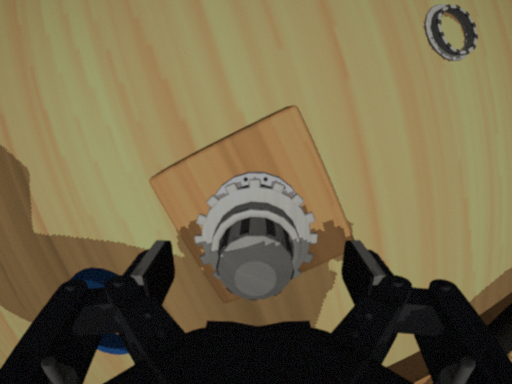

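Sprocket down: collar top at 91.5 mm (expected 92), axis error 0.4 mm. Next, the short spacer.

{"fn": "move_arm", "kwargs": {"moves": [[[0,0,0.04,0,0,0,-1],[0,0,0.06,0,0,0,-1],[0,0,0.07,0,0,0,-1],[0.01,0.05,0.04,0,0,0,-1],[0.01,0.08,0,0,0,0,-1],[0.01,0.08,0,0,0,0,-1],[0.01,0.08,0,0,0,0,-1],[0,0.07,0,0,0,0,-1]]]}}

```text
clock: 20.37
eef_pos: [0.4721, -0.0568, 0.2029]
tool_rot: [0.811, 0.585, 0.002, 0.002]
ft_force: [0.6, -1.1, -0.1]
grip_width: 0.0855
```

```bash
python3 -c "
from h import *
avg([.4775,-.0165,.1],n=3)
c=camera('wrist');np.savez('s.npz',**c)
cv2.imwrite('pics/s_wrist.png',c['pixels'][:,:,::-1])"
```

```text
avg [ 0.4716 -0.0541  0.2028] std [0.0004 0.0023 0.0001]
avg shift units [ 0.0118  0.0752 -0.2056]
t 20.47 p [ 0.4713 -0.0543  0.2026] yaw_y -18.01 tilt(z axis) [ 3.6e-03 -2.0e-04 -1.0e+00] w 0.0852 F [ 0.8 -0.4 -0.6]
untilt rotvec/30deg [0.    0.007 0.   ]
```

View pics/s_wrist.png

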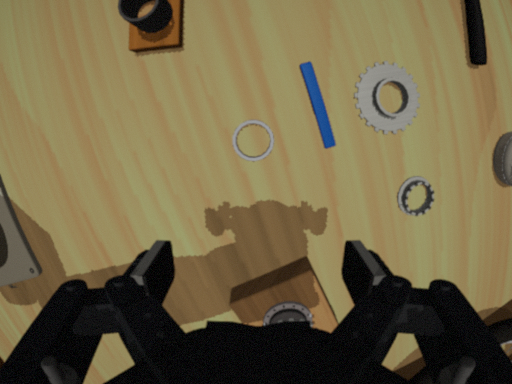

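```bash
python3 -c "
from h import *
c=dict(np.load('s.npz'))
print('short',meas(c,253,141,24,.0065,.015))
print('lock',meas(c,416,196,24,.0135,.021))
hsv=cv2.cvtColor(c['pixels'],cv2.COLOR_RGB2HSV)
m=((hsv[...,1]<60)&(hsv[...,2]>110)).astype(np.uint8);mm=np.zeros_like(m);mm[112:170,225:282]=m[112:170,225:282]
cn=max(cv2.findContours(mm,cv2.RETR_EXTERNAL,cv2.CHAIN_APPROX_NONE)[0],key=cv2.contourArea)[:,0]
print(circ(ray(c,cn,.010,True)[:,:2]))
"
```

```text
short (array([ 0.4778, -0.017 ,  0.0206]), np.float64(0.0012), 'enc', array([ 0.4774, -0.0167]), 0.0231, 'z', np.float64(0.0094), 446)
lock (array([ 0.6542, -0.1428,  0.0203]), np.float64(0.0011), 'enc', array([ 0.6547, -0.1431]), 0.023, 'z', np.float64(0.0155), 246)
(array([ 0.47769069, -0.01694833,  0.02237664]), np.float64(0.00029136767666826613))
```

{"fn": "move_arm", "kwargs": {"moves": [[[0.008,0.05,-0.05,0,0.007,0,-1],[0.004,0.03,-0.06,0,0,0,-1],[0,0,-0.07,0,0,0,-1],[0,0,-0.05,0,0,0,-1]]]}}

```text
clock: 20.85
eef_pos: [0.4844, -0.0183, 0.0916]
tool_rot: [0.811, 0.586, 0.006, 0.008]
ft_force: [0.2, 0.3, -1.4]
grip_width: 0.0853
```

```bash
python3 -c "
from h import *
avg([.4776,-.0169,.013],n=5)"
```

```text
avg [ 0.483  -0.0186  0.0909] std [0.0015 0.0002 0.0022]
avg shift units [-0.0107  0.0035 -0.1557]
t 21.05 p [ 0.4848 -0.0189  0.0937] yaw_y -18.4 tilt(z axis) [ 0.0193 -0.005  -0.9998] w 0.0853 F [ 0.4 -0.3 -0.4]
untilt rotvec/30deg [0.009 0.037 0.   ]
```

{"fn": "move_arm", "kwargs": {"moves": [[[-0.013,0.004,-0.06,0.009,0.037,0.02,-1]]]}}

```text
clock: 21.13
eef_pos: [0.4851, -0.018, 0.07]
tool_rot: [0.808, 0.589, 0.006, 0.005]
ft_force: [0.8, 0.1, 0.2]
grip_width: 0.0853
```

```bash
python3 -c "
from h import *
avg([.4776,-.0169,.013],n=5)"
```

```text
avg [ 0.4794 -0.0177  0.0649] std [0.0029 0.0002 0.0027]
avg shift units [-0.0037  0.0015 -0.1038]
t 21.33 p [ 0.4789 -0.0174  0.0651] yaw_y -17.86 tilt(z axis) [ 1.e-03 -4.e-04 -1.e+00] w 0.0853 F [0.5 0.6 0.1]
untilt rotvec/30deg [0.001 0.002 0.   ]
```

{"fn": "move_arm", "kwargs": {"moves": [[[-0.001,0,-0.06,0,0,0,-1]]]}}

```text
clock: 21.42
eef_pos: [0.4849, -0.0181, 0.0412]
tool_rot: [0.809, 0.588, 0.006, 0.005]
ft_force: [1.9, 0.1, -0.5]
grip_width: 0.0857
```

```bash
python3 -c "
from h import *
avg([.4776,-.0169,.013],n=5)"
```

```text
avg [ 0.4797 -0.0178  0.0363] std [0.0027 0.0002 0.0025]
avg shift units [-0.0042  0.0018 -0.0467]
t 21.62 p [ 0.4787 -0.0176  0.0363] yaw_y -17.88 tilt(z axis) [ 1.4e-03 -4.0e-04 -1.0e+00] w 0.0855 F [ 0.1  0.2 -0.1]
untilt rotvec/30deg [0.001 0.003 0.   ]
```

{"fn": "move_arm", "kwargs": {"moves": [[[-0.002,0.0015,-0.042,0,0.003,0,-1]]]}}

```text
clock: 21.7
eef_pos: [0.4822, -0.0172, 0.0198]
tool_rot: [0.808, 0.588, 0.004, 0.003]
ft_force: [1.3, 0.5, 0.3]
grip_width: 0.0852
```

```bash
python3 -c "
from h import *
avg([.4776,-.0169,.013],n=5)
c=camera('wrist');cv2.imwrite('pics/t_wrist.png',c['pixels'][:,:,::-1]);print(held(c,.010))"
```

```text
avg [ 0.4787 -0.0169  0.0165] std [0.0019 0.0001 0.0017]
avg shift units [-0.0021  0.0001 -0.007 ]
t 21.9 p [ 0.478  -0.0169  0.0164] yaw_y -17.88 tilt(z axis) [ 2.e-04 -5.e-04 -1.e+00] w 0.0854 F [-0.5  0.1  1. ]
untilt rotvec/30deg [0.001 0.    0.   ]
((array([ 0.4778635 , -0.01719055,  0.02103966]), np.float64(0.0010221124666738974)), 762, np.float64(0.009493243976323423))
```

View pics/t_wrist.png

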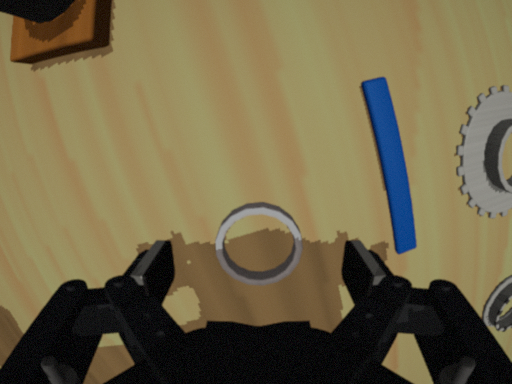

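{"fn": "move_arm", "kwargs": {"moves": [[[0,0,-0.008,0,0,0,-1]]]}}

```text
clock: 22.03
eef_pos: [0.4797, -0.017, 0.0142]
tool_rot: [0.808, 0.589, 0.001, 0.001]
ft_force: [1.4, -0.7, -0.1]
grip_width: 0.0854
```

```bash
python3 -c "
from h import *
avg([.4776,-.0169,.013],n=5)"
```

```text
avg [ 0.4791 -0.0169  0.0134] std [0.0004 0.     0.0004]
avg shift units [-0.003   0.0001 -0.0007]
t 22.23 p [ 0.4787 -0.0169  0.013 ] yaw_y -17.88 tilt(z axis) [ 1.8e-03 -5.0e-04 -1.0e+00] w 0.0854 F [-0.3 -1.3  0.7]
untilt rotvec/30deg [0.001 0.004 0.   ]
```

{"fn": "move_arm", "kwargs": {"moves": [[[0,0,0,0,0,0,1],[0,0,0,0,0,0,1],[0,0,0,0,0,0,1],[0,0,0,0,0,0,1],[0,0,0,0,0,0,1],[0,0,0,0,0,0,1]]]}}

```text
clock: 22.73
eef_pos: [0.4792, -0.0169, 0.0145]
tool_rot: [0.808, 0.589, 0.001, 0.001]
ft_force: [0.3, 0.3, -0.8]
grip_width: 0.0421
```

```bash
python3 -c "
from h import *
avg(n=3)
c=camera('wrist');cv2.imwrite('pics/u_wrist.png',c['pixels'][:,:,::-1]);print(held(c,.010))"
```

```text
avg [ 0.4792 -0.0169  0.0144] std [0.     0.     0.0001]
t 22.83 p [ 0.4791 -0.0169  0.0144] yaw_y -17.88 tilt(z axis) [ 2.9e-03 -6.0e-04 -1.0e+00] w 0.042 F [-0.1 -0.1 -0. ]
untilt rotvec/30deg [0.001 0.005 0.   ]
((array([ 0.47881404, -0.01672999,  0.0205429 ]), np.float64(0.0010156232204982735)), 719, np.float64(0.009594907564107885))
```

View pics/u_wrist.png

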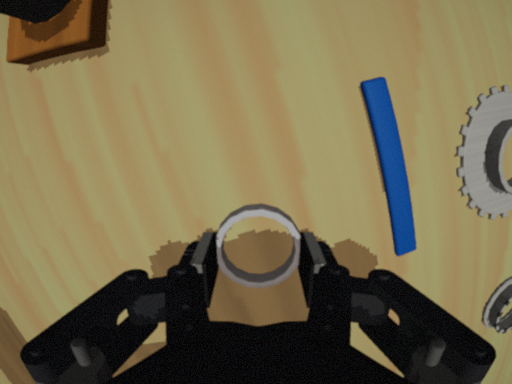

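Gripped. I lift with a gentle start and check that it is held.

{"fn": "move_arm", "kwargs": {"moves": [[[0,0,0.02,0,0,0,1],[0,0,0.04,0,0,0,1],[0,0,0.06,0,0,0,1],[0,0,0.07,0,0,0,1],[0,0,0.07,0,0,0,1],[0,0,0.06,0,0,0,1],[-0.01,-0.03,0.03,0,0,0,1],[-0.01,-0.06,0,0,0,0,1]]]}}

```text
clock: 23.55
eef_pos: [0.4641, -0.0592, 0.1991]
tool_rot: [0.806, 0.592, -0.001, -0.001]
ft_force: [0.8, -0.7, -0.7]
grip_width: 0.0421
```

{"fn": "move_arm", "kwargs": {"moves": [[[-0.01,-0.08,0,0,0,0,1],[-0.01,-0.08,0,0,0,0,1],[-0.01,-0.08,0,0,0,0,1],[0,-0.07,0,0,0,0,1]]]}}

```text
clock: 23.88
eef_pos: [0.449, -0.2174, 0.2063]
tool_rot: [0.803, 0.595, 0.002, 0.003]
ft_force: [0.9, 1.3, -0.3]
grip_width: 0.0418
```

```bash
python3 -c "
from h import *
avg([.4512,-.2365,.18],n=4)
c=camera('wrist');cv2.imwrite('pics/v_wrist.png',c['pixels'][:,:,::-1])"
```

```text
avg [ 0.4496 -0.2198  0.2061] std [0.0003 0.0025 0.0003]
avg shift units [ 0.0032 -0.0334 -0.0522]
t 24.03 p [ 0.4497 -0.2178  0.2056] yaw_y -17.2 tilt(z axis) [ 0.0063 -0.0012 -1.    ] w 0.0423 F [-0.5  0.4 -1.4]
untilt rotvec/30deg [0.002 0.012 0.   ]
```

View pics/v_wrist.png

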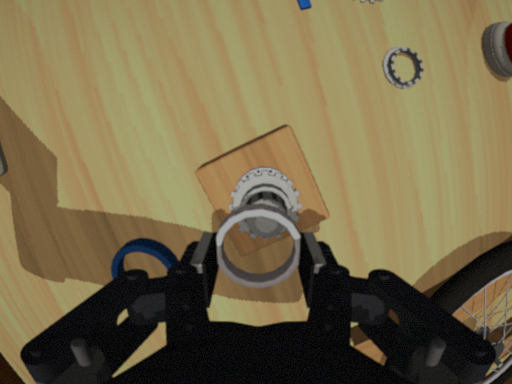

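{"fn": "move_arm", "kwargs": {"moves": [[[0.003,-0.037,-0.05,0.002,0.012,-0.015,1]]]}}

```text
clock: 24.17
eef_pos: [0.4535, -0.2335, 0.1847]
tool_rot: [0.806, 0.592, 0.002, 0.002]
ft_force: [1.3, -0.8, 1.1]
grip_width: 0.0422
```

```bash
python3 -c "
from h import *
avg([.4512,-.2365,.155],n=6)"
```

```text
avg [ 0.451  -0.2338  0.1799] std [0.0012 0.0009 0.0024]
avg shift units [ 0.0004 -0.0054 -0.0497]
t 24.42 p [ 0.4511 -0.2333  0.1806] yaw_y -17.42 tilt(z axis) [-0.0015  0.0016 -1.    ] w 0.0422 F [-0.   0.8  1. ]
untilt rotvec/30deg [-0.003 -0.003 -0.   ]
```

{"fn": "move_arm", "kwargs": {"moves": [[[0,-0.006,-0.05,-0.003,-0.003,0,1]]]}}

```text
clock: 24.5
eef_pos: [0.4549, -0.2365, 0.1606]
tool_rot: [0.805, 0.593, 0.003, 0.005]
ft_force: [0.7, -0.6, -0.2]
grip_width: 0.0425
```

```bash
python3 -c "
from h import *
avg([.4512,-.2365,.135],n=6)
c=camera('wrist');p=get_obs()['eef_pos'];q=held(c,p[2]-.0044);print(q,'off',q[0][0][:2]-p[:2])"
```

```text
avg [ 0.4514 -0.2352  0.156 ] std [0.0016 0.0007 0.0023]
avg shift units [-0.0004 -0.0026 -0.042 ]
t 24.75 p [ 0.4515 -0.2356  0.1566] yaw_y -17.35 tilt(z axis) [ 7.e-04 -1.e-04 -1.e+00] w 0.0422 F [ 0.3  0.1 -0.6]
untilt rotvec/30deg [0.    0.001 0.   ]
((array([ 0.45119448, -0.23547425,  0.0206103 ]), np.float64(0.0010123565852320213)), 727, np.float64(0.15187858048473207)) off [-0.00061664  0.00052697]
```

{"fn": "move_arm", "kwargs": {"moves": [[[0,-0.002,-0.035,0,0,0,1]]]}}

```text
clock: 24.88
eef_pos: [0.4547, -0.238, 0.1435]
tool_rot: [0.806, 0.592, 0.002, 0.004]
ft_force: [0.6, -0.6, 0.7]
grip_width: 0.0421
```

```bash
python3 -c "
from h import *
avg([.4512,-.2365,.107],n=5)"
```

```text
avg [ 0.4523 -0.237   0.1401] std [0.0012 0.0006 0.0017]
avg shift units [-0.0021  0.0009 -0.0663]
t 25.08 p [ 0.4518 -0.2368  0.14  ] yaw_y -17.36 tilt(z axis) [ 1.5e-03 -5.0e-04 -1.0e+00] w 0.0422 F [ 0.6 -0.1 -0.1]
untilt rotvec/30deg [0.001 0.003 0.   ]
```

{"fn": "move_arm", "kwargs": {"moves": [[[0,0,-0.025,0,0,0,1]]]}}

```text
clock: 25.17
eef_pos: [0.4538, -0.2378, 0.1305]
tool_rot: [0.806, 0.592, 0.002, 0.003]
ft_force: [0.2, -0.2, -1.1]
grip_width: 0.0422
```

```bash
python3 -c "
from h import *
avg([.4512,-.2365,.107],n=5)"
```

```text
avg [ 0.4521 -0.237   0.1282] std [0.0009 0.0004 0.0012]
avg shift units [-0.0019  0.001  -0.0424]
t 25.37 p [ 0.4519 -0.2369  0.1281] yaw_y -17.37 tilt(z axis) [ 1.6e-03 -6.0e-04 -1.0e+00] w 0.0419 F [ 0.2  0.3 -0.4]
untilt rotvec/30deg [0.001 0.003 0.   ]
```

{"fn": "move_arm", "kwargs": {"moves": [[[-0.001,0.001,-0.025,0.001,0.003,0,1]]]}}

```text
clock: 25.45
eef_pos: [0.4534, -0.2374, 0.1185]
tool_rot: [0.806, 0.592, 0.001, 0.003]
ft_force: [0.5, -0.6, 0.2]
grip_width: 0.042
```

```bash
python3 -c "
from h import *
avg([.4512,-.2365,.107],n=5)"
```

```text
avg [ 0.4516 -0.2365  0.1162] std [0.0009 0.0005 0.0012]
avg shift units [-0.0009 -0.     -0.0184]
t 25.65 p [ 0.4514 -0.2364  0.1161] yaw_y -17.37 tilt(z axis) [ 1.e-04 -1.e-04 -1.e+00] w 0.042 F [ 0.1 -0.2 -0.2]
untilt rotvec/30deg [0. 0. 0.]
```

{"fn": "move_arm", "kwargs": {"moves": [[[0,0,-0.016,0,0,0,1]]]}}

```text
clock: 25.73
eef_pos: [0.4529, -0.2372, 0.1099]
tool_rot: [0.806, 0.592, 0.001, 0.002]
ft_force: [-0.3, 0.2, -1.0]
grip_width: 0.0425
```

```bash
python3 -c "
from h import *
avg([.4512,-.2365,.1065],n=5)"
```

```text
avg [ 0.4516 -0.2365  0.1082] std [0.0007 0.0004 0.0009]
avg shift units [-0.0008  0.     -0.0034]
t 25.93 p [ 0.4513 -0.2363  0.108 ] yaw_y -17.37 tilt(z axis) [-4.e-04  2.e-04 -1.e+00] w 0.0421 F [0.  0.3 0.2]
untilt rotvec/30deg [-0.    -0.001 -0.   ]
```

{"fn": "move_arm", "kwargs": {"moves": [[[0,0,-0.003,0,0,0,1],[0,0,0,0,0,0,-1],[0,0,0,0,0,0,-1],[0,0,0,0,0,0,-1],[0,0,0,0,0,0,-1],[0,0,0,0,0,0,-1],[0,0,0,0,0,0,-1]]]}}

```text
clock: 26.52
eef_pos: [0.4519, -0.2367, 0.1072]
tool_rot: [0.806, 0.592, 0.0, 0.001]
ft_force: [-1.0, -0.2, 0.4]
grip_width: 0.0854
```

```bash
python3 -c "
from h import *
avg(n=3)
c=camera('wrist');cv2.imwrite('pics/w_wrist.png',c['pixels'][:,:,::-1])
print(held(c,.102))"
```

```text
avg [ 0.4519 -0.2367  0.1072] std [0. 0. 0.]
t 26.62 p [ 0.4519 -0.2367  0.1072] yaw_y -17.37 tilt(z axis) [ 1.e-03 -5.e-04 -1.e+00] w 0.0857 F [ 0.4 -0.4  0.2]
untilt rotvec/30deg [0.001 0.002 0.   ]
((array([ 0.4508514 , -0.23653989,  0.02090585]), np.float64(0.0009552747784967416)), 730, np.float64(0.1014661065849493))
```

View pics/w_wrist.png

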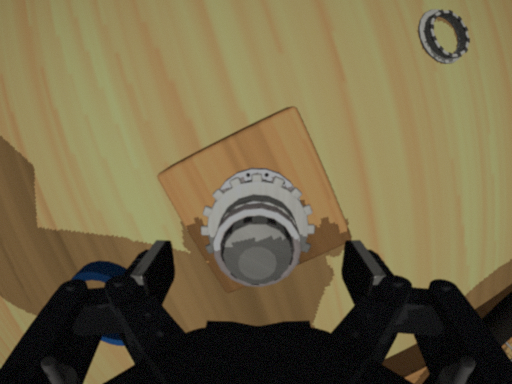

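Short spacer down: top at 101.5 mm. Now the lockring.

{"fn": "move_arm", "kwargs": {"moves": [[[0,0,0.04,0,0,0,-1],[0,0,0.06,0,0,0,-1],[0.01,0,0.06,0,0,0,-1],[0.06,0.02,0.02,0,0,0,-1],[0.07,0.03,0,0,0,0,-1],[0.07,0.03,0,0,0,0,-1],[0.07,0.03,0,0,0,0,-1],[0.07,0.03,0,0,0,0,-1]]]}}

```text
clock: 27.33
eef_pos: [0.6242, -0.1666, 0.2034]
tool_rot: [0.809, 0.587, -0.001, -0.001]
ft_force: [1.1, -1.2, -0.2]
grip_width: 0.0856
```

{"fn": "move_arm", "kwargs": {"moves": [[[0.05,0.01,0,0,0,0,-1]]]}}

```text
clock: 27.42
eef_pos: [0.6519, -0.1591, 0.2034]
tool_rot: [0.809, 0.588, -0.0, -0.001]
ft_force: [0.9, -0.7, 0.2]
grip_width: 0.0854
```

```bash
python3 -c "
from h import *
avg([.6545,-.143,.1],n=4)
c=camera('wrist');np.savez('x.npz',**c)
cv2.imwrite('pics/x_wrist.png',c['pixels'][:,:,::-1])"
```

```text
avg [ 0.6527 -0.1593  0.202 ] std [0.0019 0.0008 0.0008]
avg shift units [ 0.0037  0.0325 -0.204 ]
t 27.57 p [ 0.6505 -0.1604  0.2016] yaw_y -17.95 tilt(z axis) [-4.6e-03  5.0e-04 -1.0e+00] w 0.0852 F [-0.6 -0.9 -0.6]
untilt rotvec/30deg [-0.001 -0.009 -0.   ]
```

View pics/x_wrist.png

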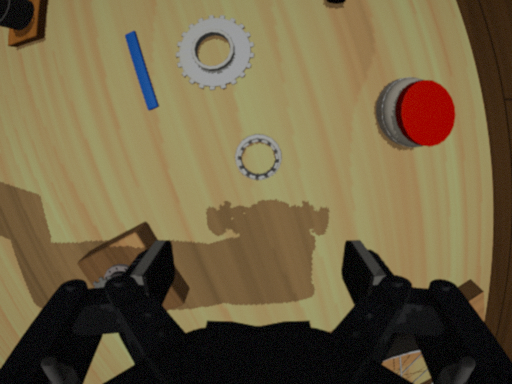

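```bash
python3 -c "
from h import *
c=dict(np.load('x.npz'))
print('lock',meas(c,259,157,28,.0125,.021))
print('flange+',meas(c,259,157,28,.0025,.021))
R=cloud(c,True)[70:155,370:460].reshape(-1,3);t=R[R[:,2]>.02];print('can',t.min(0),t.max(0))
"
```

```text
lock (array([ 0.6546, -0.1429,  0.0205]), np.float64(0.0011), 'enc', array([ 0.6544, -0.1432]), 0.0229, 'z', np.float64(0.0155), 387)
flange+ (array([ 0.6549, -0.1421,  0.0216]), np.float64(0.0022), 'enc', array([ 0.6545, -0.1432]), 0.0264, 'z', np.float64(0.0125), 774)
can [ 0.79810728 -0.17995975  0.02000233] [ 0.87352274 -0.10036387  0.06202868]
```

{"fn": "move_arm", "kwargs": {"moves": [[[0.004,0.02,-0.06,0,-0.009,0,-1],[0.002,0.015,-0.07,0,0,0,-1],[0,0,-0.07,0,0,0,-1],[0,0,-0.04,0,0,0,-1]]]}}

```text
clock: 27.95
eef_pos: [0.6523, -0.1473, 0.0887]
tool_rot: [0.811, 0.585, 0.005, 0.006]
ft_force: [-0.2, -0.1, -0.8]
grip_width: 0.0854
```

```bash
python3 -c "
from h import *
avg([.6545,-.143,.0165],n=5)"
```

```text
avg [ 0.6521 -0.1474  0.0889] std [0.0017 0.0003 0.0026]
avg shift units [ 0.0047  0.0087 -0.1448]
t 28.15 p [ 0.6548 -0.1479  0.0927] yaw_y -18.34 tilt(z axis) [ 0.02   -0.0052 -0.9998] w 0.0854 F [ 0.4 -0.6  0.4]
untilt rotvec/30deg [0.01  0.038 0.   ]
```

{"fn": "move_arm", "kwargs": {"moves": [[[0,0.01,-0.06,0.01,0.038,0.02,-1]]]}}

```text
clock: 28.23
eef_pos: [0.6602, -0.1455, 0.0723]
tool_rot: [0.808, 0.589, 0.006, 0.006]
ft_force: [2.6, -0.8, 1.0]
grip_width: 0.0854
```

```bash
python3 -c "
from h import *
avg([.6545,-.143,.0165],n=5)"
```

```text
avg [ 0.6558 -0.1436  0.0648] std [0.0023 0.001  0.0038]
avg shift units [-0.0025  0.0012 -0.0966]
t 28.43 p [ 0.6551 -0.1433  0.0642] yaw_y -17.77 tilt(z axis) [ 1.2e-03 -3.0e-04 -1.0e+00] w 0.0854 F [0.2 0.2 0.1]
untilt rotvec/30deg [0.    0.002 0.   ]
```

{"fn": "move_arm", "kwargs": {"moves": [[[0,0,-0.05,0,0,0,-1]]]}}

```text
clock: 28.52
eef_pos: [0.6603, -0.1448, 0.0469]
tool_rot: [0.808, 0.589, 0.005, 0.006]
ft_force: [1.8, -0.5, 1.3]
grip_width: 0.0852
```

```bash
python3 -c "
from h import *
avg([.6545,-.143,.0165],n=5)"
```

```text
avg [ 0.6559 -0.1438  0.0409] std [0.0023 0.0005 0.003 ]
avg shift units [-0.0028  0.0016 -0.0489]
t 28.72 p [ 0.6551 -0.1435  0.0405] yaw_y -17.79 tilt(z axis) [ 1.5e-03 -4.0e-04 -1.0e+00] w 0.0851 F [-0.   0.6  0.2]
untilt rotvec/30deg [0.001 0.003 0.   ]
```

{"fn": "move_arm", "kwargs": {"moves": [[[-0.001,0.001,-0.042,0,0.003,0,-1]]]}}

```text
clock: 28.8
eef_pos: [0.659, -0.1442, 0.0258]
tool_rot: [0.808, 0.589, 0.004, 0.004]
ft_force: [1.5, -0.2, 1.5]
grip_width: 0.0852
```

```bash
python3 -c "
from h import *
avg([.6545,-.143,.0165],n=5)"
```

```text
avg [ 0.6552 -0.1433  0.0208] std [0.0019 0.0005 0.0026]
avg shift units [-0.0015  0.0005 -0.0086]
t 29.0 p [ 0.6546 -0.1431  0.0204] yaw_y -17.79 tilt(z axis) [-1.e-04 -4.e-04 -1.e+00] w 0.0854 F [-0.4  0.7  0.9]
untilt rotvec/30deg [ 0.001 -0.     0.   ]
```

{"fn": "move_arm", "kwargs": {"moves": [[[0,0,-0.01,0,0,0,-1]]]}}

```text
clock: 29.08
eef_pos: [0.6561, -0.1434, 0.0177]
tool_rot: [0.808, 0.589, 0.001, 0.002]
ft_force: [-0.0, -0.5, 0.6]
grip_width: 0.0857
```

```bash
python3 -c "
from h import *
avg([.6545,-.143,.0165],n=6)
c=camera('wrist');cv2.imwrite('pics/y_wrist.png',c['pixels'][:,:,::-1]);print(held(c,.016))"
```

```text
avg [ 0.6552 -0.1432  0.0163] std [0.0004 0.0001 0.0006]
avg shift units [-0.0014  0.0004  0.0004]
t 29.33 p [ 0.6549 -0.1431  0.0159] yaw_y -17.79 tilt(z axis) [ 6.e-04 -6.e-04 -1.e+00] w 0.0854 F [-0.3  0.  -0.5]
untilt rotvec/30deg [0.001 0.001 0.   ]
((array([ 0.65472996, -0.14337975,  0.02041139]), np.float64(0.0007209339370122681)), 268, np.float64(0.015493470696644418))
```

View pics/y_wrist.png

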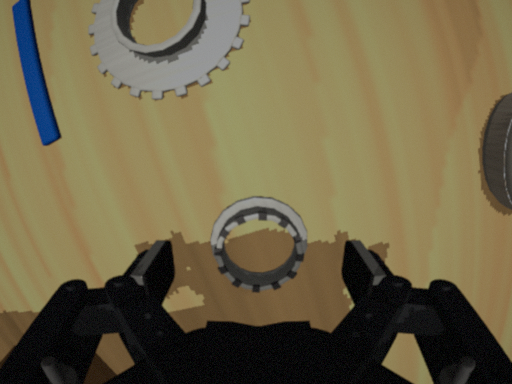

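{"fn": "move_arm", "kwargs": {"moves": [[[0,0,0,0,0,0,1],[0,0,0,0,0,0,1],[0,0,0,0,0,0,1],[0,0,0,0,0,0,1],[0,0,0,0,0,0,1],[0,0,0,0,0,0,1],[0,0,0,0,0,0,1]]]}}

```text
clock: 29.97
eef_pos: [0.6557, -0.1433, 0.0176]
tool_rot: [0.808, 0.589, 0.001, 0.001]
ft_force: [0.2, -0.2, 0.1]
grip_width: 0.0407
```

```bash
python3 -c "
from h import *
avg(n=3)
c=camera('wrist');cv2.imwrite('pics/z_wrist.png',c['pixels'][:,:,::-1]);print(held(c,.016))"
```

```text
avg [ 0.6557 -0.1433  0.0175] std [0.     0.     0.0001]
t 30.07 p [ 0.6556 -0.1433  0.0175] yaw_y -17.78 tilt(z axis) [ 0.0025 -0.001  -1.    ] w 0.0409 F [0.5 0.1 0.1]
untilt rotvec/30deg [0.002 0.005 0.   ]
((array([ 0.65513898, -0.14305788,  0.02014988]), np.float64(0.0007102215711153891)), 280, np.float64(0.015864050674849084))
```

View pics/z_wrist.png

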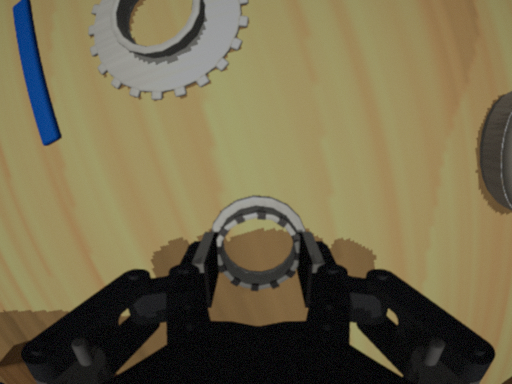

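{"fn": "move_arm", "kwargs": {"moves": [[[0,0,0.02,0,0,0,1],[0,0,0.04,0,0,0,1],[0,0,0.06,0,0,0,1],[0,0,0.07,0,0,0,1],[0,0,0.07,0,0,0,1],[0,0,0.07,0,0,0,1],[-0.04,-0.02,0.03,0,0,0,1],[-0.06,-0.03,0.01,0,0,0,1]]]}}

```text
clock: 30.78
eef_pos: [0.6028, -0.1645, 0.2079]
tool_rot: [0.806, 0.592, -0.001, -0.002]
ft_force: [-0.4, -0.4, -1.3]
grip_width: 0.0407
```

{"fn": "move_arm", "kwargs": {"moves": [[[-0.07,-0.03,0,0,0,0,1],[-0.07,-0.03,0,0,0,0,1],[-0.07,-0.03,0,0,0,0,1],[-0.05,-0.02,0,0,0,0,1]]]}}

```text
clock: 31.12
eef_pos: [0.4706, -0.2212, 0.2158]
tool_rot: [0.805, 0.593, 0.002, 0.004]
ft_force: [-0.3, -0.5, -0.1]
grip_width: 0.0405
```

```bash
python3 -c "
from h import *
avg([.4512,-.2365,.18],n=5)
c=camera('wrist');cv2.imwrite('pics/aa_wrist.png',c['pixels'][:,:,::-1])"
```

```text
avg [ 0.4703 -0.2215  0.2159] std [0.0023 0.0005 0.0001]
avg shift units [-0.0382 -0.03   -0.0719]
t 31.32 p [ 0.4732 -0.2209  0.2158] yaw_y -17.26 tilt(z axis) [ 0.0099 -0.0036 -0.9999] w 0.0406 F [ 0.3  0.1 -1. ]
untilt rotvec/30deg [0.007 0.019 0.   ]
```

View pics/aa_wrist.png

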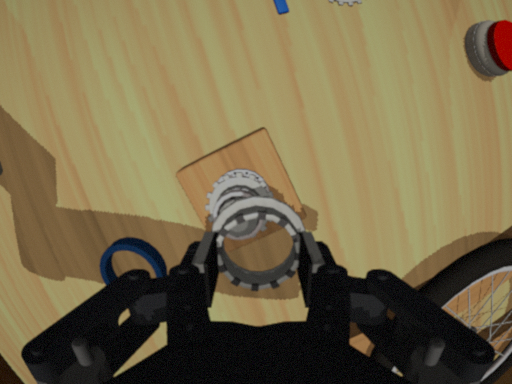

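{"fn": "move_arm", "kwargs": {"moves": [[[-0.044,-0.031,-0.05,0.007,0.019,-0.01,1]]]}}

```text
clock: 31.45
eef_pos: [0.4587, -0.2361, 0.195]
tool_rot: [0.805, 0.593, 0.004, 0.005]
ft_force: [1.4, -1.9, 0.6]
grip_width: 0.0409
```

```bash
python3 -c "
from h import *
avg([.4512,-.2365,.155],n=6)"
```

```text
avg [ 0.4524 -0.236   0.1897] std [0.0032 0.0005 0.0027]
avg shift units [-0.0024 -0.0011 -0.0693]
t 31.7 p [ 0.4533 -0.2359  0.1905] yaw_y -17.43 tilt(z axis) [ 2.e-04  3.e-04 -1.e+00] w 0.0405 F [0.6 0.4 0.9]
untilt rotvec/30deg [-0.001  0.     0.   ]
```

{"fn": "move_arm", "kwargs": {"moves": [[[-0.003,-0.001,-0.05,0,0,0,1]]]}}

```text
clock: 31.78
eef_pos: [0.4568, -0.2378, 0.1703]
tool_rot: [0.806, 0.592, 0.003, 0.005]
ft_force: [0.7, -0.1, 0.1]
grip_width: 0.0406
```

```bash
python3 -c "
from h import *
avg([.4512,-.2365,.145],n=6)
c=camera('wrist');p=get_obs()['eef_pos'];q=held(c,p[2]-.0015);print(q,'off',q[0][0][:2]-p[:2])"
```

```text
avg [ 0.453  -0.236   0.1656] std [0.0018 0.0009 0.0024]
avg shift units [-0.0037 -0.0009 -0.0412]
t 32.03 p [ 0.4528 -0.2362  0.1663] yaw_y -17.38 tilt(z axis) [ 0.0011  0.     -1.    ] w 0.0409 F [-0.2  0.4 -0.2]
untilt rotvec/30deg [-0.     0.002  0.   ]
((array([ 0.45236237, -0.23603804,  0.02023545]), np.float64(0.0007583883716389554)), 297, np.float64(0.1647652679756638)) off [-0.0005347   0.00036482]
```

{"fn": "move_arm", "kwargs": {"moves": [[[-0.003,-0.001,-0.04,0,0.002,0,1]]]}}

```text
clock: 32.17
eef_pos: [0.455, -0.2384, 0.1511]
tool_rot: [0.806, 0.592, 0.002, 0.005]
ft_force: [0.9, -0.8, 0.1]
grip_width: 0.0404
```

```bash
python3 -c "
from h import *
avg([.4512,-.2365,.12],n=6)"
```

```text
avg [ 0.452  -0.237   0.1473] std [0.0014 0.0007 0.0018]
avg shift units [-0.0016  0.001  -0.0546]
t 32.42 p [ 0.4518 -0.237   0.1476] yaw_y -17.38 tilt(z axis) [ 1.7e-03 -8.0e-04 -1.0e+00] w 0.0409 F [0.1 0.6 0.4]
untilt rotvec/30deg [0.002 0.003 0.   ]
```

{"fn": "move_arm", "kwargs": {"moves": [[[-0.001,0,-0.025,0,0,0,1]]]}}

```text
clock: 32.5
eef_pos: [0.4536, -0.2381, 0.1382]
tool_rot: [0.806, 0.592, 0.002, 0.004]
ft_force: [-0.0, -0.1, -0.6]
grip_width: 0.0408
```

```bash
python3 -c "
from h import *
avg([.4512,-.2365,.12],n=6)"
```

```text
avg [ 0.4518 -0.2372  0.1358] std [0.0008 0.0004 0.0011]
avg shift units [-0.0011  0.0015 -0.0317]
t 32.75 p [ 0.4517 -0.2372  0.1359] yaw_y -17.39 tilt(z axis) [ 0.0025 -0.0012 -1.    ] w 0.0407 F [ 0.7 -0.1 -0.1]
untilt rotvec/30deg [0.002 0.005 0.   ]
```

{"fn": "move_arm", "kwargs": {"moves": [[[0,0.0015,-0.02,0.002,0.005,0,1]]]}}

```text
clock: 32.83
eef_pos: [0.4533, -0.2374, 0.1281]
tool_rot: [0.806, 0.592, 0.001, 0.002]
ft_force: [0.1, 0.9, -0.3]
grip_width: 0.0406
```

```bash
python3 -c "
from h import *
avg([.4512,-.2365,.12],n=6)"
```

```text
avg [ 0.4518 -0.2365  0.1258] std [0.0007 0.0004 0.001 ]
avg shift units [-0.0011 -0.     -0.0116]
t 33.08 p [ 0.4516 -0.2364  0.1258] yaw_y -17.39 tilt(z axis) [-5.e-04  0.e+00 -1.e+00] w 0.0407 F [0.4 0.5 0.2]
untilt rotvec/30deg [-0.    -0.001 -0.   ]
```

{"fn": "move_arm", "kwargs": {"moves": [[[0,0,-0.012,0,0,0,1]]]}}

```text
clock: 33.17
eef_pos: [0.4525, -0.2369, 0.1207]
tool_rot: [0.806, 0.592, 0.0, 0.001]
ft_force: [0.5, 0.3, 0.4]
grip_width: 0.0407
```

```bash
python3 -c "
from h import *
avg([.4512,-.2365,.1195],n=6)"
```

```text
avg [ 0.4517 -0.2364  0.1196] std [0.0004 0.0002 0.0005]
avg shift units [-0.0009 -0.0001 -0.0002]
t 33.42 p [ 0.4514 -0.2363  0.1196] yaw_y -17.39 tilt(z axis) [-1.1e-03  3.0e-04 -1.0e+00] w 0.0408 F [-0.  -0.6 -0.4]
untilt rotvec/30deg [-0.001 -0.002 -0.   ]
```

{"fn": "move_arm", "kwargs": {"moves": [[[0,0,0,0,0,0,-1],[0,0,0,0,0,0,-1],[0,0,0,0,0,0,-1],[0,0,0,0,0,0,-1],[0,0,0,0,0,0,-1],[0,0,0,0,0,0,-1]]]}}

```text
clock: 33.92
eef_pos: [0.4514, -0.2363, 0.12]
tool_rot: [0.806, 0.592, -0.0, -0.0]
ft_force: [0.3, -0.2, -0.8]
grip_width: 0.0853
```

```bash
python3 -c "
from h import *
avg(n=5)
c=camera('wrist');cv2.imwrite('pics/bb_wrist.png',c['pixels'][:,:,::-1])
print(held(c,.118))"
```

```text
avg [ 0.4513 -0.2363  0.1199] std [0. 0. 0.]
t 34.12 p [ 0.4513 -0.2363  0.1199] yaw_y -17.39 tilt(z axis) [-1.1e-03  3.0e-04 -1.0e+00] w 0.0853 F [-0.2  0.2 -0.7]
untilt rotvec/30deg [-0.001 -0.002 -0.   ]
((array([ 0.45052535, -0.23770086,  0.02125134]), np.float64(0.0035871489260548214)), 324, np.float64(0.11742128235471692))
```

View pics/bb_wrist.png

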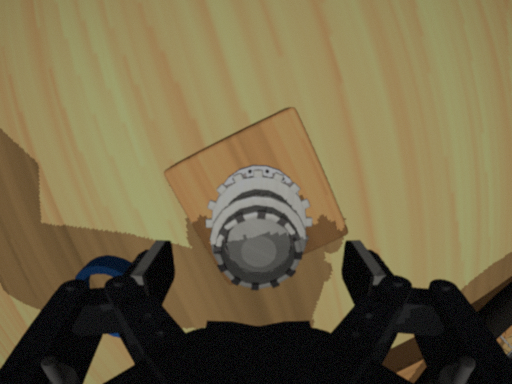

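The lockring is seated with its collar up around the nose (258,248). I retreat and make a last check from above.

{"fn": "move_arm", "kwargs": {"moves": [[[0,0,0.04,0,0,0,-1],[0,0,0.06,0,0,0,-1],[0,0,0.07,0,0,0,-1],[-0.01,-0.03,0.05,0,0,0,-1],[-0.01,-0.04,0.01,0,0,0,-1],[0,0,0,0,0,0,-1]]]}}

```text
clock: 34.67
eef_pos: [0.4383, -0.2699, 0.2379]
tool_rot: [0.805, 0.593, -0.002, -0.003]
ft_force: [-0.5, 1.1, 0.0]
grip_width: 0.0856
```

```bash
python3 -c "
from h import *
avg(n=5)
c=camera('wrist');cv2.imwrite('pics/cc_wrist.png',c['pixels'][:,:,::-1])
W=cloud(c,True)
R=W[60:230,180:340].reshape(-1,3);R=R[np.hypot(R[:,0]-.451,R[:,1]+.236)<.045]
for n,lo,hi,a,b in [('lock top+nose',.113,.122,.0175,.026),('lock flange',.102,.109,.0225,.03),('sprocket disc',.074,.0815,.027,.037)]:
    d=np.hypot(R[:,0]-.451,R[:,1]+.236);t=R[(R[:,2]>lo)&(R[:,2]<hi)&(d>a)&(d<b)];print(n,len(t),np.median(t[:,2]),cv2.minEnclosingCircle((t[:,:2]*1e4).astype(np.float32)))
s=camera('scene');cv2.imwrite('pics/cc_scene.png',cv2.resize(s['pixels'][130:290,40:400,::-1],None,fx=2,fy=2))
"
```

```text
avg [ 0.438  -0.268   0.2365] std [0.0004 0.0012 0.0012]
t 34.87 p [ 0.4374 -0.2665  0.2349] yaw_y -17.07 tilt(z axis) [-0.0119  0.0075 -0.9999] w 0.0858 F [ 0.3  0.3 -1.1]
untilt rotvec/30deg [-0.014 -0.023 -0.   ]
lock top+nose 632 0.11761135926135732 ((4505.630859375, -2363.154296875), 227.3732147216797)
lock flange 525 0.10531492176031731 ((4505.595703125, -2359.703857421875), 265.0548095703125)
sprocket disc 586 0.07715383558662861 ((4510.78466796875, -2360.77294921875), 343.37896728515625)
```

View pics/cc_wrist.png

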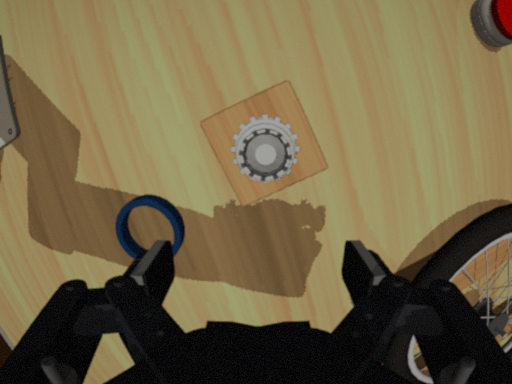

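View pics/cc_scene.png

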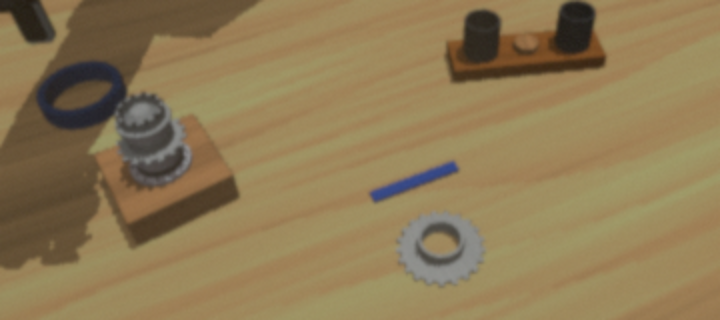

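Everything agrees: lockring top 117.6 mm (expected 118), flange top 105.3 (106), sprocket disc 77.2 (78). The stack is centred, both tubes stand on the rack and the big sprocket hasn't moved. Handing in.

```bash
python3 -c "
from workcell import *
print(job_done())"
```

```text
the job is handed in; nothing more can be done
None
```

The hub is built up and the job is handed in, at about 35 s of the 96 s allowed. The tall spacer, the smaller sprocket (collar up), the short spacer and the lockring (collar up) went onto the post in that order, each released and fully down before the next.

| Check | Measured | Expected |
|---|---|---|
| Tall spacer top, after release | 73.5 mm | 74 mm |
| Sprocket collar top, after release | 91.5 mm | 92 mm |
| Short spacer top, after release | 101.5 mm | 102 mm |
| Lockring top, final view | 117.6 mm | 118 mm |
| Lockring flange top, final view | 105.3 mm | 106 mm |
| Sprocket disc top, final view | 77.2 mm | 78 mm |

- **Centring:** every part measured within about 0.6 mm of the hub axis (0.451, -0.236).
- **Things to leave alone:** in the last scene picture both tubes stand on the rack and the larger sprocket lies untouched. The arm is clear of everything.
- **Not as expected:**
  - The first sprocket grip closed about 4 mm too high because the arm crept upward, so I opened and gripped again lower before lifting.
  - The first circle fit on the lockring's top was poor (3.6 mm residual) because the nose top lies at nearly the same height. The later view from above settled it.
  - The finger opening read 41 to 44 mm on collars of 44 to 46 mm, without any sign of slipping.

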